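# Pack vials into the insulated keeper on its stand

## Robot

A 6-joint arm with a two-finger parallel gripper is mounted at the origin on the work surface; the furniture and walls round the work are solid. World frame = base frame: x ahead of the robot, y to its left, z up, the work surface at z = 0. Lengths are in m, angles in rad, forces in N, time in s.
With the tool pointing down it reaches from about 0.35 to 0.775 m from the base axis. Payload 7.3 kg.
Tool frame: the origin (TCP) lies at the very end of the fingers, on their centre line; the grasp point (between the pads) lies 19 mm behind it (robot.tcp_to_grasp is the distance from the TCP to the grasp point, in m); z points along the fingers, y is the direction in which the jaws open and shut (so a half turn about z gives the same grasp; the last joint's range is limited). The gripper opens to 92 mm and grips with 3 to 60 N. Pads are 19 mm wide; open, the fingers measure 130 mm over their backs; the gripper's body (75 mm by 190 mm) begins 47 mm behind the grasp point.
Start: joints at [1.05, 0.342, 1.524, -0, 1.275, -0.146], TCP at [0.192, 0.489, 0.227] pointing down, gripper open.
Joint ranges: [-2.53, 2.53], [-0.77, 2.02], [0.04, 2.7], [-1, 4.14], [0.28, 2.66], [-3.11, 3.11]. Speed limits (rad/s): [2.57, 2.57, 3.14, 3.14, 3.14, 3.14].

## Interface

Orientations are given as [roll, pitch, yaw] about the fixed x, y, z axes, in that order (R = Rz(yaw) Ry(pitch) Rx(roll)).
In Python, from cell import robot gives the robot as it stands.
- The arm moves only by the tool arm_command, never from a script. Its argument "motion" is a list that holds one entry, the list of rows, each a list of 7 numbers: the turn, a rotation vector about the tool's x, y, z in units of 90 degrees (1.0 is 90 degrees), then the shift along the tool's x, y, z in units of 30 cm (1.0 is 30 cm), then the opening, from -1 (shut) to 1 (fully open). In form: [[[wx, wy, wz, tx, ty, tz, grip], ...]]. A call has 1 to 8 rows; each row is the pose to reach, as a shift and turn from the pose commanded when the call began, along the tool's axes at that moment; what a row does not reach only later rows make up. A row lasts 1/10 s, in which the tool goes at most 50 mm and 8.59 degrees, less where a joint would pass 70% of its speed; a pose out of reach is approached as far as the arm can. A call with a number of a shift or a turn outside -1 to 1 is refused whole. A call with a gripper value outside its range is refused whole. The fingers move at their own pace and stop on an object; "grip_force" is the grip in N (left out, the last holds). Time passes only in rows, so rows that repeat a pose let the fingers close. It gives the time, the measured TCP pose, the force and the opening at its end, in the units of the state.
- robot.observe(): the state, without advancing time (a new reading comes with each control period).
- robot.read_camera(name): name is "scene" or "top" or "wrist"; returns a dict with "image" (384x512x3 uint8, red, green, blue), "z_map" (384x512 float32, m along the optical axis (not along the pixel's ray), 0 where there is no reading), "fov_y" (degrees; the focal length in pixels is half the picture's height over the tangent of half this angle, whatever the lens; pixels are square), "cx", "cy" (the principal point, pixels), "cam_to_world" (4x4, takes a point from camera to world coordinates). Camera axes: x right, y down, z forward; pixel columns grow to the right and rows downward; lengths in m; the calibration is good to about 2 mm. A picture is of the moment at which its call begins.
- robot.hand_in(): hands the job in, once; it reports no verdict.
The state is a dict: "time": time; "qpos": joint angles; "qvel": joint speeds; "joint_efforts": joint torques, N m; "tool_pos": TCP position; "tool_rot": TCP orientation; "contact_force": force on the tool from outside, world axes, zero at the start; "torque": the same for the moment, N m; "opening": finger opening in m.
Only numpy, scipy, OpenCV 4.12 (cv2) and the standard library are available. Lean on these libraries where they do the work, as an engineer would, in place of code of your own. Each camera call takes 0.05 s, during which the arm holds its last target.

## Task

Take the loose cover off the insulated vial keeper and lay it aside on the bench, and put every loose vial from the bench into the keeper. Then carry the keeper, still open and level so that no vial falls out, onto the raised narrow stand, centred and lying lengthwise along its top, and only then put the cover back so that it sits down level all round on the stepped rim. Leave the timer and the marker pen where they are.

Things in the scene. Friction and masses are not known exactly. Their poses are not given: they have to be found in the camera images.
- keeper: grey open trough, 177 (x) x 62 (y) mm, 0.4 kg, on the bench, cover on. Origin: centre of underside; x along its length, z up. Inner floor 6 mm up; inside 152 x 39 mm. Outer sides upright, 22 mm high (grip across the 62 mm); their top is a level step that carries the cover. Inside the step a 4 mm collar, 160 x 47 mm outside, rises to 28 mm and centres the cover. Five vials fit in a row along x, 29 mm apart
- cover: grey loose cover, a deep cap open below, 177 (x) x 62 (y) x 46 mm, inside 170 x 55 mm and 42 deep, 0.15 kg. Origin: centre of its lower edge; x along its length, z up. On top a black grip rib along x, 80 mm long, 14 thick (y), 46 to 74 mm above the origin. Seated, its edge lies on the keeper's step 22 mm above the keeper's underside; play 5 mm each way in x, 4 in y. Either way round
- stand: aluminium pedestal fixed to the bench: foot 120 x 80 mm and 8 mm high, slim post, top plate 100 (x) x 44 (y) mm with a black rubber pad, top 50 mm above the bench. Origin at the centre of its underside, x along the length of its top.
- stand_top (a point): centre of the stand's top surface, 50 mm above the bench
- vial_a: closed reagent vial with a screw cap, 21 mm across and 50 mm high, solid, 25 g, standing on its base on the bench at the start; origin at the centre of its base, z up through the cap. Cap 19 mm across, the top 14 mm. May be absent.
- vial_b: closed reagent vial with a screw cap, 21 mm across and 48 mm high, solid, 25 g, standing on its base on the bench at the start; origin at the centre of its base, z up through the cap. Cap 19 mm across, the top 14 mm. May be absent.
- vial_c: closed reagent vial with a screw cap, 21 mm across and 50 mm high, solid, 25 g, standing on its base on the bench at the start; origin at the centre of its base, z up through the cap. Cap 19 mm across, the top 14 mm. May be absent.
- vial_d: closed reagent vial with a screw cap, 21 mm across and 48 mm high, solid, 25 g, standing on its base on the bench at the start; origin at the centre of its base, z up through the cap. Cap 19 mm across, the top 14 mm. May be absent.
- vial_e: closed reagent vial with a screw cap, 21 mm across and 50 mm high, solid, 25 g, standing on its base on the bench at the start; origin at the centre of its base, z up through the cap. Cap 19 mm across, the top 14 mm. May be absent.
- mini_centrifuge: obstacle: white bench centrifuge fixed between the stand and most of the vials, about 170 mm across and 130 mm high, its lid closed; origin near the centre of its underside
- timer: bystander: small white bench timer, 60 x 62 x 28 mm; origin at the centre of its underside
- marker: bystander: marker pen, 127 mm long, 14 mm thick, lying on the bench; origin at the centre of its underside
Things that resemble listed ones, but are neither listed nor needed, are in the scene too. Leave any pink look-alike of the vial_d alone.

How it is judged:
On the way, in this order (a step that is already met when the one before it is completed fails the run):
1. the cover is off the keeper and lies aside on the bench (horizontal distance between cover and keeper above 0.055 m and height (world z) of cover below 0.06 m and height (world z) of cover below 0.01 m and linear speed of cover below 0.02 m/s and angle between cover's own z axis and vertical below 0.1 rad), for 0.2 s.
2. all vials are in the open keeper, which still stands on the bench (x of vial_a in the frame of keeper between -0.078 and 0.078 m and y of vial_a in the frame of keeper between -0.022 and 0.022 m and z of vial_a in the frame of keeper between 0 and 0.035 m and x of vial_b in the frame of keeper between -0.078 and 0.078 m and y of vial_b in the frame of keeper between -0.022 and 0.022 m and z of vial_b in the frame of keeper between 0 and 0.035 m and x of vial_c in the frame of keeper between -0.078 and 0.078 m and y of vial_c in the frame of keeper between -0.022 and 0.022 m and z of vial_c in the frame of keeper between 0 and 0.035 m and x of vial_d in the frame of keeper between -0.078 and 0.078 m and y of vial_d in the frame of keeper between -0.022 and 0.022 m and z of vial_d in the frame of keeper between 0 and 0.035 m and x of vial_e in the frame of keeper between -0.078 and 0.078 m and y of vial_e in the frame of keeper between -0.022 and 0.022 m and z of vial_e in the frame of keeper between 0 and 0.035 m and horizontal distance between cover and keeper above 0.055 m and height (world z) of cover below 0.06 m and height (world z) of keeper below 0.01 m), for 0.2 s.
3. the open keeper stands level on the stand with all vials in it, released, the cover still off (x of vial_a in the frame of keeper between -0.078 and 0.078 m and y of vial_a in the frame of keeper between -0.022 and 0.022 m and z of vial_a in the frame of keeper between 0 and 0.035 m and x of vial_b in the frame of keeper between -0.078 and 0.078 m and y of vial_b in the frame of keeper between -0.022 and 0.022 m and z of vial_b in the frame of keeper between 0 and 0.035 m and x of vial_c in the frame of keeper between -0.078 and 0.078 m and y of vial_c in the frame of keeper between -0.022 and 0.022 m and z of vial_c in the frame of keeper between 0 and 0.035 m and x of vial_d in the frame of keeper between -0.078 and 0.078 m and y of vial_d in the frame of keeper between -0.022 and 0.022 m and z of vial_d in the frame of keeper between 0 and 0.035 m and x of vial_e in the frame of keeper between -0.078 and 0.078 m and y of vial_e in the frame of keeper between -0.022 and 0.022 m and z of vial_e in the frame of keeper between 0 and 0.035 m and horizontal distance between cover and keeper above 0.055 m and height (world z) of cover below 0.06 m and horizontal distance between keeper and stand_top below 0.018 m and angle between the x axis of keeper and the x axis of stand, either way round below 0.15 rad and angle between keeper's own z axis and vertical below 0.05 rad and z of keeper in the frame of stand_top between -0.004 and 0.004 m and contact force between keeper and the fingers below 0.1 N and linear speed of keeper below 0.02 m/s), for 0.3 s.
At the end, for the whole second after the job is handed in: All vials inside the keeper; keeper on the stand, level within 3 degrees, within 18 mm of the centre of its top and 8 degrees of its length; cover resting on the step all round (height within 2.5 mm, level within 3 degrees); all at rest and released (x of vial_a in the frame of keeper between -0.078 and 0.078 m and y of vial_a in the frame of keeper between -0.022 and 0.022 m and z of vial_a in the frame of keeper between 0 and 0.035 m and x of vial_b in the frame of keeper between -0.078 and 0.078 m and y of vial_b in the frame of keeper between -0.022 and 0.022 m and z of vial_b in the frame of keeper between 0 and 0.035 m and x of vial_c in the frame of keeper between -0.078 and 0.078 m and y of vial_c in the frame of keeper between -0.022 and 0.022 m and z of vial_c in the frame of keeper between 0 and 0.035 m and x of vial_d in the frame of keeper between -0.078 and 0.078 m and y of vial_d in the frame of keeper between -0.022 and 0.022 m and z of vial_d in the frame of keeper between 0 and 0.035 m and x of vial_e in the frame of keeper between -0.078 and 0.078 m and y of vial_e in the frame of keeper between -0.022 and 0.022 m and z of vial_e in the frame of keeper between 0 and 0.035 m and horizontal distance between keeper and stand_top below 0.018 m and angle between the x axis of keeper and the x axis of stand, either way round below 0.15 rad and angle between each of keeper, cover's own z axis and vertical below 0.05 rad and z of keeper in the frame of stand_top between -0.004 and 0.004 m and z of cover in the frame of keeper between 0.0195 and 0.0245 m and horizontal distance between cover and keeper below 0.009 m and angle between the x axis of cover and the x axis of keeper, either way round below 0.12 rad and linear speed of each of keeper, cover below 0.02 m/s); the robot touches nothing.
It fails at once if the keeper is tipped by more than 20 degrees (angle between keeper's own z axis and vertical above 0.35 rad).
It fails at once if a bystander is displaced by more than 20 mm (distance of any of timer, marker from where it was at the start of the episode above 0.02 m).
Of vial_a, vial_b, vial_c, vial_d, vial_e only 3 to 5 are there at a start; the rules pass over those that are not, and their reading is None.
At some moment in a run one of cover may be knocked a few centimetres aside while the robot is not near it.
It also fails if it takes over 210 s, if anything falls off the work surface, if the arm or the gripper's body presses on something with over 40 N, if the wrist force passes 120 N, or if a joint passes its speed limit or range.

## Working session

There is one attempt and no reset: what is moved stays moved. The work goes in short steps, Python scripts to look and compute and a tool call to move; the robot and the scene stay as the last step left them, time stands still between calls to the robot, and variables do not carry over. Pictures are saved under pics/ and viewed, and the job is handed in when it is done.

Besides the shell and the picture viewer there is one more tool, called after "Call:" by a JSON object that holds its "name" and its "arguments", one argument or row to a line. arm_command: Moves the arm, as the interface text tells. Its arguments: {"type":"object","properties":{"motion":{"type":"array"},"grip_force":{"type":"number"}},"required":["motion"]}

```bash
ls; mkdir -p pics
cat > h.py <<'E'
import numpy as np,cv2
from cell import robot
def shot(n,tag):
    c=robot.read_camera(n); cv2.imwrite(f'pics/{tag}.png',c['image'][:,:,::-1]); np.savez(f'{tag}.npz',**{k:np.array(v) for k,v in c.items()}); return c
def load(tag): return dict(np.load(f'{tag}.npz'))
def pts(c):
    h,w=c['z_map'].shape; f=h/2/np.tan(np.radians(c['fov_y'])/2)
    u,v=np.meshgrid(np.arange(w),np.arange(h)); z=c['z_map']
    P=np.stack([(u-c['cx'])/f*z,(v-c['cy'])/f*z,z],-1)
    M=c['cam_to_world']; W=P@M[:3,:3].T+M[:3,3]; W[z==0]=np.nan; return W
E
python3 - <<'E'
from h import *
print(robot.observe())
for n in('scene','top','wrist'):
    c=shot(n,n+'0'); print(n,c['fov_y'],c['cx'],c['cy'],np.round(c['cam_to_world'],3).tolist())
E
```

```text
pics
{'time': 0.0, 'qpos': array([ 1.05000781e+00,  3.42736419e-01,  1.52499908e+00, -1.80156734e-06,
        1.27536449e+00, -1.46021801e-01]), 'qvel': array([-0.0006643 , -0.00073241,  0.00100466,  0.00227006,  0.00150972,
       -0.00222323]), 'joint_efforts': array([-2.07384505e-04, -4.31255150e+01, -2.44218081e+01,  7.17270887e-02,
        5.61798178e-02, -1.41523115e-04]), 'tool_pos': array([0.19197421, 0.48822453, 0.2260441 ]), 'tool_rot': array([-3.14010111e+00, -2.17617549e-04,  2.76682630e+00]), 'contact_force': array([-1.16017971,  0.44337749, -0.74298704]), 'torque': array([-0.04554656,  0.02114275, -0.03419354]), 'opening': 0.09194651603268512}
scene 43.423718453152794 255.69645977893055 189.93660481185034 [[0.836, -0.271, 0.478, -0.14], [-0.549, -0.381, 0.744, -1.054], [-0.02, -0.884, -0.467, 0.688], [0.0, 0.0, 0.0, 1.0]]
top 55.60628893618442 250.41016819802962 186.51389325339076 [[-0.022, -0.989, 0.148, 0.373], [-1.0, 0.023, 0.006, -0.084], [-0.009, -0.148, -0.989, 1.017], [0.0, 0.0, 0.0, 1.0]]
wrist 60.25906136652909 258.6042658864948 197.31463699341808 [[0.366, 0.894, 0.259, 0.123], [0.931, -0.351, -0.103, 0.515], [-0.002, 0.279, -0.96, 0.385], [0.0, 0.0, 0.0, 1.0]]
```

View pics/scene0.png

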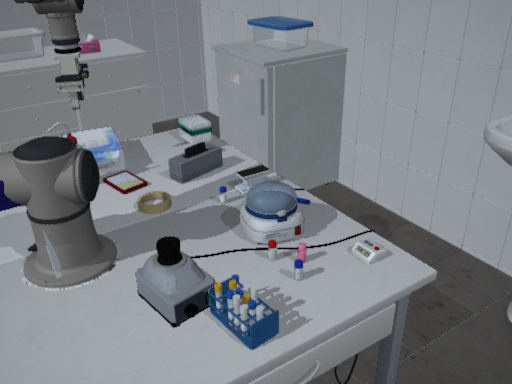

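View pics/top0.png

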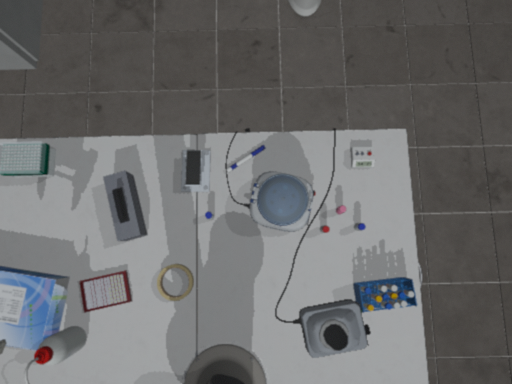

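View pics/wrist0.png

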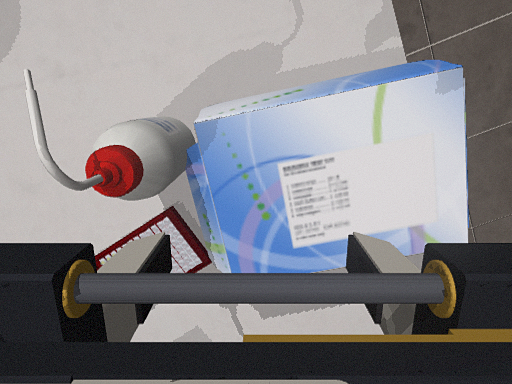

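Run:
```python
from h import *
a=cv2.imread('pics/top0.png')[130:250,90:240]; b=cv2.imread('pics/top0.png')[130:250,230:380]
cv2.imwrite('pics/z1.png',np.hstack([cv2.resize(x,None,fx=2.66,fy=3.33,interpolation=2)for x in(a,b)]))
s=cv2.imread('pics/scene0.png')[120:290,150:400]; cv2.imwrite('pics/z2.png',cv2.resize(s,None,fx=3.2,fy=3.2,interpolation=2))
c=load('top0');W=pts(c)
for n,(u,v) in dict(bench=(250,300),cov=(125,225),rib=(121,205),stand=(193,160),standw=(204,185),v1=(208,215),red=(325,229),v3=(361,226),pink=(341,210),cen=(283,200),timer=(362,150),mark=(248,157),box=(330,345)).items(): print(n,np.round(W[v,u],4))
```

```text
bench [ 0.2152 -0.0696 -0.0006]
cov [0.421  0.25   0.0698]
rib [0.4712 0.2544 0.0908]
stand [0.5949 0.0774 0.0456]
standw [0.5308 0.0524 0.0095]
v1 [0.4435 0.0366 0.0497]
red [ 0.3998 -0.2725  0.0464]
v3 [ 0.4055 -0.3679  0.0467]
pink [ 0.4488 -0.3169  0.0496]
cen [ 0.4709 -0.1578  0.1237]
timer [ 0.6168 -0.3911  0.0249]
mark [ 0.6071 -0.0727  0.0139]
box [ 0.1345 -0.2516  0.1417]
```

View pics/z1.png

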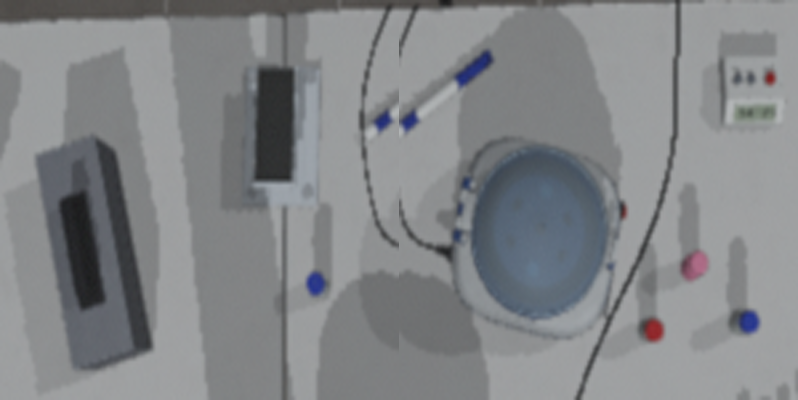

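View pics/z2.png

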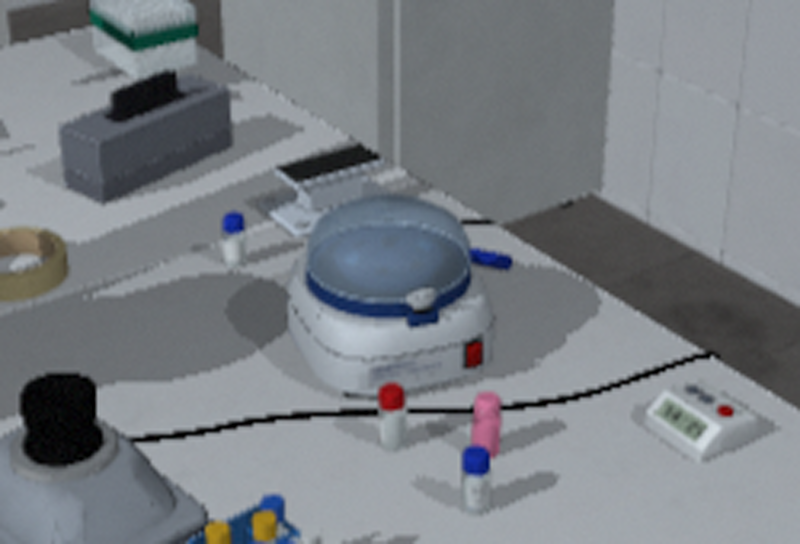

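```bash
cat >> h.py <<'E'
def ray(c,u,v,z):
    h=c['z_map'].shape[0]; f=h/2/np.tan(np.radians(c['fov_y'])/2); M=c['cam_to_world']
    u=np.atleast_1d(u).astype(float);v=np.atleast_1d(v).astype(float)
    d=np.stack([(u-c['cx'])/f,(v-c['cy'])/f,np.ones_like(u)],-1)@M[:3,:3].T
    return M[:3,3]+d*((z-M[2,3])/d[:,2])[:,None]
def rect(c,mask,z):
    "largest blob -> min-area rect on plane z: centre, long angle, sizes"
    cs,_=cv2.findContours(mask.astype(np.uint8),cv2.RETR_EXTERNAL,cv2.CHAIN_APPROX_NONE)
    k=max(cs,key=cv2.contourArea)[:,0]
    P=ray(c,k[:,0],k[:,1],z)[:,:2]
    (cx,cy),(w,h),a=cv2.minAreaRect((P*1000).astype(np.float32))
    if h>w:w,h,a=h,w,a+90
    a=(a+90)%180-90
    return cx/1000,cy/1000,np.radians(a),w,h
def box(m,u0,u1,v0,v1):
    r=np.zeros_like(m);r[v0:v1,u0:u1]=m[v0:v1,u0:u1];return r
from scipy.spatial.transform import Rotation as R
def go(x,y,z,jaw,tilt=None):
    "print shift/turn numbers to TCP x,y,z with jaw line at angle jaw (world, mod pi)"
    o=robot.observe();p=o['tool_pos'];A=R.from_euler('xyz',o['tool_rot'])
    cur=o['tool_rot'][2]-np.pi/2
    d=(jaw-cur+np.pi/2)%np.pi-np.pi/2
    q6=o['qpos'][5];q1=o['qpos'][0];q1n=np.arctan2(y,x)
    q6n=q6+(q1n-q1)-d
    if abs(q6n)>2.9: d+=np.pi*np.sign(q6n);q6n-=np.pi*np.sign(q6n)
    T=R.from_euler('xyz',[np.pi,0,cur+d+np.pi/2])
    w=(A.inv()*T).as_rotvec()/(np.pi/2); s=A.inv().apply(np.array([x,y,z])-p)/0.3
    print('turn',np.round(w,3),'shift',np.round(s,3),'q6n %.2f'%q6n,'dist mm %.0f deg %.0f'%(np.linalg.norm(s)*300,np.linalg.norm(w)*90))
def st():
    o=robot.observe();print('t%.2f'%o['time'],np.round(o['tool_pos'],4),np.round(o['tool_rot'],3),'F',np.round(o['contact_force'],1),'op %.4f'%o['opening'],'q',np.round(o['qpos'],2))
E
python3 - <<'E'
from h import *
c=load('top0');im=c['image'].astype(int);mx=im.max(2);W=pts(c);Z=W[...,2]
dark=mx<60
print('rib',rect(c,box(dark&(Z>.08),95,150,165,245),.096))
print('covtop',rect(c,box((Z>.055)&(Z<.12),95,150,165,245),.068))
print('pad',rect(c,box(dark,180,215,145,190),.05), Z[box(dark,180,215,145,190)].mean())
hsv=cv2.cvtColor(c['image'],cv2.COLOR_RGB2HSV)
for n,u,v in(('b1',208,215),('red',325,229),('b3',361,226),('pink',341,210)):
    m=box((hsv[...,1]>110)&(mx>60),u-7,u+8,v-7,v+8); vv,uu=np.nonzero(m); print(n,len(uu),uu.mean(),vv.mean(),ray(c,uu.mean(),vv.mean(),.047)[0],np.nanmax(Z[m]))
m=box(Z>.03,235,330,160,240); P=W[m]; print('cent',P.min(0),P.max(0))
E
```

```text
rib (0.4732797546386719, 0.25876541137695314, np.float64(0.2577644490763272), 80.5631103515625, 17.168689727783203)
covtop (0.47399948120117186, 0.2604366455078125, np.float64(0.2507648627832719), 177.42149353027344, 65.42272186279297)
pad (0.5747927856445313, 0.07681895446777344, np.float64(-0.038831551854445374), 88.91862487792969, 34.045509338378906) nan
b1 30 208.36666666666667 214.63333333333333 [0.44468697 0.03592271 0.047     ] 0.05038405662898404
red 30 325.3666666666667 228.63333333333333 [ 0.40067907 -0.27341597  0.047     ] 0.05244863420983248
b3 33 361.09090909090907 226.3030303030303 [ 0.40469357 -0.36797215  0.047     ] 0.05157553566826878<stdin>:9: RuntimeWarning: Mean of empty slice.
  ret = ret.dtype.type(ret / rcount)
Traceback (most recent call last):
ValueError: zero-size array to reduction operation fmax which has no identity
```

Run:
```python
from h import *
go(.473,.259,.226,1.825)
```

```text
turn [-0.001 -0.    -0.4  ] shift [-1.151e+00 -3.680e-01  1.000e-03] q6n -1.32 dist mm 363 deg 36
```

Call:
{"name": "arm_command", "arguments": {
  "motion": [
    [[0, 0, -0.4, -0.95, -0.3, 0, 1], [0, 0, -0.4, -0.95, -0.3, 0, 1], [0, 0, -0.4, -0.95, -0.3, 0, 1], [0, 0, -0.4, -0.95, -0.3, 0, 1], [0, 0, -0.4, -0.95, -0.3, 0, 1], [0, 0, -0.4, -0.95, -0.3, 0, 1], [0, 0, -0.4, -0.95, -0.3, 0, 1], [0, 0, -0.4, -0.95, -0.3, 0, 1]]
  ]
}}

```text
time: 0.95
tool_pos: [0.4265, 0.2983, 0.2262]
tool_rot: [-3.141, -0.0, -2.892]
contact_force: [-0.4, 1.4, -1.3]
opening: 0.0918
```

Run:
```python
from h import *
st();go(.473,.259,.226,1.825)
```

```text
t0.95 [0.4265 0.2983 0.2262] [-3.141 -0.    -2.892] F [-0.4  1.4 -1.3] op 0.0918 q [ 0.46  0.33  1.54 -0.    1.27 -1.36]
turn [-0.    -0.    -0.003] shift [-0.118 -0.165  0.001] q6n -1.32 dist mm 61 deg 0
```

Call:
{"name": "arm_command", "arguments": {
  "motion": [
    [[0, 0, -0.003, -0.118, -0.165, 0, 1], [0, 0, -0.003, -0.118, -0.165, 0, 1], [0, 0, -0.003, -0.118, -0.165, 0, 0.2], [0, 0, -0.003, -0.118, -0.165, 0, 0.2]]
  ]
}}

```text
time: 1.35
tool_pos: [0.47, 0.2623, 0.2265]
tool_rot: [3.141, -0.001, -2.883]
contact_force: [0.4, 0.6, 0.3]
opening: 0.0804
```

Run:
```python
from h import *
st();c=shot('wrist','wrist1');W=pts(c);im=c['image'].max(2)
```

```text
t1.35 [0.47   0.2623 0.2265] [ 3.141e+00 -1.000e-03 -2.883e+00] F [0.4 0.6 0.3] op 0.0804 q [ 0.37  0.37  1.49  0.    1.29 -1.46]
```

View pics/wrist1.png

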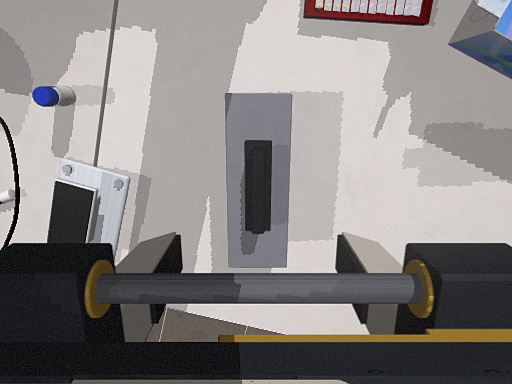

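Run:
```python
from h import *
c=load('wrist1');W=pts(c);Z=W[...,2];mx=c['image'].max(2)
print('rib',rect(c,box((mx<70)&(Z>.088),220,300,90,240),.096))
print('rib2',rect(c,box((mx<75),230,290,100,240),.096))
hs=cv2.cvtColor(c['image'],cv2.COLOR_RGB2HSV)
print(c['image'][120,260],Z[120,260],Z[180,258])
print('cov',rect(c,box((Z>.055)&(Z<.12),200,320,80,275),.068))
go(.473,.259,.13,1.825)
```

```text
rib (0.4748520812988281, 0.26180474853515623, np.float64(0.25191328442434135), 78.84661865234375, 13.645635604858398)
rib2 (0.4710359497070313, 0.26095135498046873, np.float64(0.2585841867046104), 86.5938491821289, 23.77810287475586)
[129 128 135] 0.06924143024396068 0.0973632710658981
cov (0.4763212280273437, 0.2620450744628906, np.float64(0.25260545663640976), 176.75750732421875, 61.84696578979492)
turn [ 0.    -0.     0.003] shift [-0.007 -0.014  0.322] q6n -1.32 dist mm 97 deg 0
```

Run:
```python
from h import *
go(.475,.2618,.072,1.823)
```

```text
turn [ 0.    -0.     0.004] shift [-0.016 -0.007  0.515] q6n -1.32 dist mm 155 deg 0
```

Call:
{"name": "arm_command", "arguments": {
  "motion": [
    [[0, 0, 0.004, -0.016, -0.007, 0.15, -0.1], [0, 0, 0.004, -0.016, -0.007, 0.3, -0.1], [0, 0, 0.004, -0.016, -0.007, 0.4, -0.1], [0, 0, 0.004, -0.016, -0.007, 0.47, -0.1], [0, 0, 0.004, -0.016, -0.007, 0.513, -0.1], [0, 0, 0.004, -0.016, -0.007, 0.513, -0.1], [0, 0, 0.004, -0.016, -0.007, 0.513, -0.1]]
  ]
}}

```text
time: 2.1
tool_pos: [0.4765, 0.2614, 0.0737]
tool_rot: [3.141, 0.001, -2.889]
contact_force: [-0.4, -0.4, -0.3]
opening: 0.0414
```

Call:
{"name": "arm_command", "arguments": {
  "motion": [
    [[0, 0, 0, 0, 0, 0, -1], [0, 0, 0, 0, 0, 0, -1], [0, 0, 0, 0, 0, 0, -1], [0, 0, 0, 0, 0, 0, -1], [0, 0, 0, 0, 0, 0, -1], [0, 0, 0, 0, 0, 0, -1], [0, 0, 0, 0, 0, 0, -1]]
  ],
  "grip_force": 20
}}

```text
time: 2.8
tool_pos: [0.4765, 0.2608, 0.0733]
tool_rot: [3.141, 0.001, -2.89]
contact_force: [-1.0, -0.2, 5.5]
opening: 0.0139
```

Call:
{"name": "arm_command", "arguments": {
  "motion": [
    [[0, 0, 0, 0, 0, -0.05, -1], [0, 0, 0, 0, 0, -0.12, -1], [0, 0, 0, 0, 0, -0.2, -1], [0, 0, 0, 0, 0, -0.25, -1], [0, 0, 0, 0, 0.1, -0.25, -1], [0, 0, 0, 0, 0.2, -0.25, -1], [0, 0, 0, 0, 0.3, -0.25, -1], [0, 0, 0, 0, 0.4, -0.25, -1]]
  ]
}}

```text
time: 3.6
tool_pos: [0.4458, 0.3775, 0.1471]
tool_rot: [-3.141, -0.001, -2.89]
contact_force: [-0.0, 0.2, -1.7]
opening: 0.0139
```

Call:
{"name": "arm_command", "arguments": {
  "motion": [
    [[0, 0, 0, 0, 0.1, 0, -1], [0, 0, 0, 0, 0.167, 0, -1], [0, 0, 0, 0, 0.167, 0.05, -1], [0, 0, 0, 0, 0.167, 0.12, -1], [0, 0, 0, 0, 0.167, 0.2, -1], [0, 0, 0, 0, 0.167, 0.26, -1], [0, 0, 0, 0, 0.167, 0.3, -1], [0, 0, 0, 0, 0.167, 0.3, -1]]
  ]
}}

```text
time: 4.4
tool_pos: [0.4328, 0.4244, 0.0556]
tool_rot: [-3.14, -0.004, -2.89]
contact_force: [0.6, -0.0, -1.2]
opening: 0.0138
```

Run:
```python
from h import *
st()
c=shot('scene','scene1')
```

```text
t4.40 [0.4328 0.4244 0.0556] [-3.14  -0.004 -2.89 ] F [ 0.6 -0.  -1.2] op 0.0138 q [ 0.65  0.66  1.49 -0.    0.99 -1.17]
```

View pics/scene1.png

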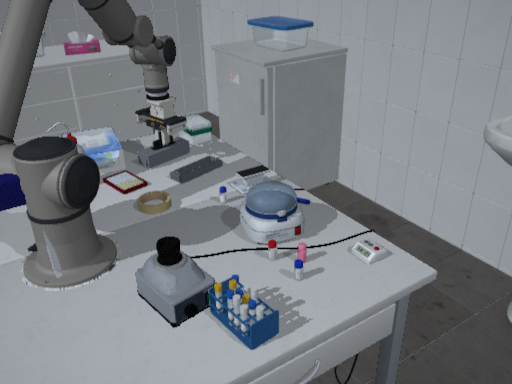

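Call:
{"name": "arm_command", "arguments": {
  "motion": [
    [[0, 0, 0, 0, 0, 0.006, -1], [0, 0, 0, 0, 0, 0.011, -1], [0, 0, 0, 0, 0, 0.014, -1], [0, 0, 0, 0, 0, 0.014, -1], [0, 0, 0, 0, 0, 0.014, -1]]
  ]
}}

```text
time: 4.95
tool_pos: [0.434, 0.4255, 0.0539]
tool_rot: [3.141, 0.0, -2.89]
contact_force: [-0.3, -1.0, -1.6]
opening: 0.0138
```

Call:
{"name": "arm_command", "arguments": {
  "motion": [
    [[0, 0, 0, 0, 0, 0, -0.3], [0, 0, 0, 0, 0, 0, -0.1], [0, 0, 0, 0, 0, 0, -0.1], [0, 0, 0, 0, 0, 0, -0.1], [0, 0, 0, 0, 0, -0.1, -0.1], [0, 0, 0, 0, 0, -0.3, -0.1], [0, 0, 0, 0, 0, -0.5, -0.1], [0, 0, 0, 0, 0, -0.6, 0]]
  ]
}}

```text
time: 5.75
tool_pos: [0.4336, 0.4252, 0.2357]
tool_rot: [3.142, 0.0, -2.89]
contact_force: [0.2, 0.5, 0.0]
opening: 0.0448
```

Run:
```python
from h import *
st()
c=shot('top','top1')
c2=shot('wrist','wrist2')
go(.4447,.0359,.2,.25)
```

```text
t5.75 [0.4336 0.4252 0.2357] [ 3.142  0.    -2.89 ] F [0.2 0.5 0. ] op 0.0448 q [ 0.65  0.49  1.27  0.    1.38 -1.17]
turn [0.01  0.004 1.001] shift [ 0.301 -1.272  0.129] q6n -0.17 dist mm 394 deg 90
```

View pics/top1.png

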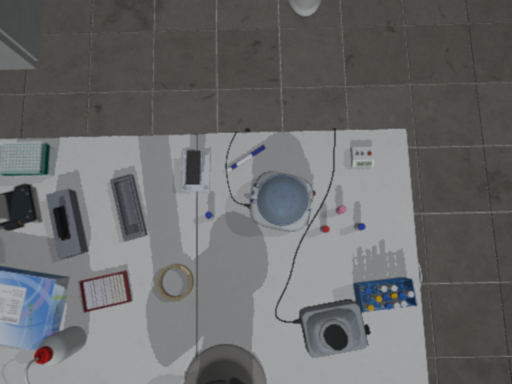

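View pics/wrist2.png

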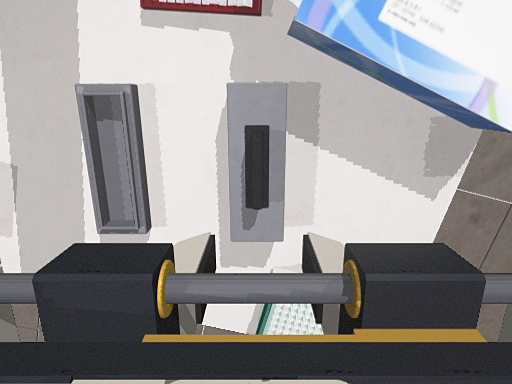

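Run:
```python
from h import *
for t,b in(('wrist2',(60,165,70,240)),('top1',(105,155,165,245))):
    c=load(t);W=pts(c);Z=W[...,2]
    m=box((Z>.014)&(Z<.05),*b)
    m2=box((Z>.024)&(Z<.05),*b)
    print(t,'outer@22',rect(c,cv2.morphologyEx(m.astype(np.uint8),cv2.MORPH_OPEN,np.ones((2,2))),.022),'collar@28',rect(c,m2,.028))
c=load('wrist2');Z=pts(c)[...,2]; mx=c['image'].max(2)
print('cover rib',rect(c,box((Z>.066)&(Z<.09),225,290,110,225),.074),'cov',rect(c,box((Z>.03)&(Z<.1),215,300,70,248),.046))
```

```text
wrist2 outer@22 (0.47683889770507815, 0.2649462890625, np.float64(0.2529737218808973), 176.6328582763672, 64.76101684570312) collar@28 (0.4764336242675781, 0.26259707641601565, np.float64(0.2360795100975457), 163.3216094970703, 53.512210845947266)
top1 outer@22 (0.47091107177734376, 0.2585250244140625, np.float64(0.25359513723175364), 177.0056915283203, 63.87460708618164) collar@28 (0.4711697998046875, 0.261576171875, np.float64(0.25238245018462924), 170.76768493652344, 53.97807312011719)
cover rib (0.4329053344726562, 0.4243702392578125, np.float64(0.2510503536521284), 78.7021255493164, 13.613150596618652) cov (0.43440618896484373, 0.4245555419921875, np.float64(0.2524918062368906), 176.6065673828125, 61.840614318847656)
```

Call:
{"name": "arm_command", "arguments": {
  "motion": [
    [[0, 0, 0.6, 0.2, -0.9, 0.05, -0.1], [0, 0, 0.6, 0.2, -0.9, 0.05, -0.1], [0, 0, 0.6, 0.2, -0.9, 0.05, -0.1], [0, 0, 0.6, 0.2, -0.9, 0.05, -0.1], [0, 0, 0.6, 0.2, -0.9, 0.05, -0.1], [0, 0, 0.6, 0.2, -0.9, 0.05, -0.1], [0, 0, 0.6, 0.2, -0.9, 0.05, -0.1], [0, 0, 0.6, 0.2, -0.9, 0.05, -0.1]]
  ]
}}

```text
time: 6.65
tool_pos: [0.4431, 0.1481, 0.2185]
tool_rot: [3.142, -0.0, 2.449]
contact_force: [-1.2, 0.1, -0.4]
opening: 0.0413
```

Run:
```python
from h import *
st();go(.40,.025,.22,.25)
```

```text
t6.65 [0.4431 0.1481 0.2185] [ 3.142 -0.     2.449] F [-1.2  0.1 -0.4] op 0.0413 q [ 0.16  0.24  1.69  0.    1.21 -0.72]
turn [ 0.  -0.   0.4] shift [-0.151 -0.407 -0.005] q6n -0.19 dist mm 130 deg 36
```

Run:
```python
from h import *
go(.4447,.0359,.2,.252)
```

```text
turn [ 0.    -0.     0.399] shift [-0.243 -0.284  0.061] q6n -0.17 dist mm 114 deg 36
```

Call:
{"name": "arm_command", "arguments": {
  "motion": [
    [[0, 0, 0.399, -0.243, -0.284, 0.061, -0.1], [0, 0, 0.399, -0.243, -0.284, 0.061, -0.1], [0, 0, 0.399, -0.243, -0.284, 0.061, -0.1], [0, 0, 0.399, -0.243, -0.284, 0.061, -0.1], [0, 0, 0.399, -0.243, -0.284, 0.061, -0.1], [0, 0, 0.399, -0.243, -0.284, 0.061, -0.1]]
  ]
}}

```text
time: 7.25
tool_pos: [0.4451, 0.0374, 0.2002]
tool_rot: [3.142, -0.0, 1.829]
contact_force: [-0.6, -0.5, 0.0]
opening: 0.0417
```

```bash
cat >> h.py <<'E'
def cap(c,lo,hi,zt,b=None,s=110):
    hs=cv2.cvtColor(c['image'],cv2.COLOR_RGB2HSV);m=((hs[...,0]>=lo)&(hs[...,0]<=hi)&(hs[...,1]>s)&(hs[...,2]>50))
    if b:m=box(m,*b)
    n,l,s_,ce=cv2.connectedComponentsWithStats(m.astype(np.uint8));W=pts(c)
    for i in range(1,n):
        if s_[i,4]>150:
            mm=(l==i);top=np.nanpercentile(W[...,2][mm],90);mt=mm&(W[...,2]>top-.004)
            k=max(cv2.findContours(mt.astype(np.uint8),0,1)[0],key=cv2.contourArea)[:,0]
            P=ray(c,k[:,0],k[:,1],zt);(x,y),r=cv2.minEnclosingCircle((P[:,:2]*1000).astype(np.float32))
            print('blob',s_[i],'top %.3f'%top,'centre',round(x,1),round(y,1),'r',round(r,1))
E
python3 - <<'E'
from h import *
st();c=shot('wrist','wrist3');cap(c,100,130,.049)
E
```

```text
t7.25 [0.4451 0.0374 0.2002] [ 3.142 -0.     1.829] F [-0.6 -0.5  0. ] op 0.0417 q [-0.09  0.22  1.77  0.    1.15 -0.35]
blob [250 172  20  20 309] top 0.050 centre 446.9 37.1 r 9.1
blob [200 307  67  27 589] top 0.085 centre 484.9 -104.7 r 7.9
```

View pics/wrist3.png

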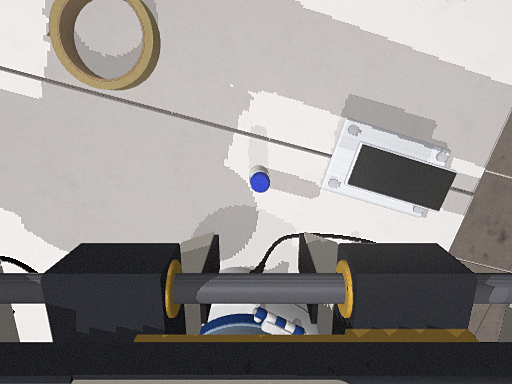

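Run:
```python
from h import *
c=load('wrist3');mx=c['image'].max(2);Z=pts(c)[...,2]
print('pad',rect(c,box(mx<70,340,465,135,215),.05))
print('plate',rect(c,box((Z>.04)&(Z<.06),335,465,130,220),.05))
print('foot',rect(c,box((Z>.004)&(Z<.06),315,470,115,225),.008))
go(.4467,.0369,.026,.252)
```

```text
pad (0.5766972045898437, 0.07648220062255859, np.float64(-0.034243591086511364), 95.56600189208984, 39.036293029785156)
plate (0.5749934692382812, 0.07632100677490235, np.float64(-0.03232145456974667), 100.24901580810547, 43.60299301147461)
foot (0.5840235595703125, 0.07583058166503906, np.float64(-0.03243943260603718), 136.4610595703125, 79.52965545654297)
turn [ 0.    -0.     0.004] shift [-0.003  0.005  0.581] q6n -0.17 dist mm 174 deg 0
```

Call:
{"name": "arm_command", "arguments": {
  "motion": [
    [[0, 0, 0.004, -0.003, 0.005, 0.15, -0.1], [0, 0, 0.004, -0.003, 0.005, 0.3, -0.1], [0, 0, 0.004, -0.003, 0.005, 0.42, -0.1], [0, 0, 0.004, -0.003, 0.005, 0.52, -0.1], [0, 0, 0.004, -0.003, 0.005, 0.58, -0.1], [0, 0, 0.004, -0.003, 0.005, 0.58, -0.1], [0, 0, 0.004, -0.003, 0.005, 0.58, -0.1]]
  ]
}}

```text
time: 8.0
tool_pos: [0.447, 0.0368, 0.0266]
tool_rot: [3.142, -0.0, 1.821]
contact_force: [0.5, -0.4, 0.8]
opening: 0.0411
```

Call:
{"name": "arm_command", "arguments": {
  "motion": [
    [[0, 0, 0, 0, 0, 0, -1], [0, 0, 0, 0, 0, 0, -1], [0, 0, 0, 0, 0, 0, -1], [0, 0, 0, 0, 0, 0, -1], [0, 0, 0, 0, 0, 0, -1], [0, 0, 0, 0, 0, 0, -1]]
  ],
  "grip_force": 15
}}

```text
time: 8.6
tool_pos: [0.4472, 0.0363, 0.0269]
tool_rot: [3.14, 0.0, 1.818]
contact_force: [-0.6, 0.6, 5.8]
opening: 0.0196
```

Run:
```python
from h import *
st();go(.4755+.968*.05,.262+.249*.05,.12,.252)
```

```text
t8.60 [0.4472 0.0363 0.0269] [3.14  0.    1.818] F [-0.6  0.6  5.8] op 0.0196 q [-0.09  0.49  1.97  0.    0.68 -0.34]
turn [ 0.001  0.    -0.003] shift [ 0.707  0.442 -0.31 ] q6n 0.23 dist mm 267 deg 0
```

Call:
{"name": "arm_command", "arguments": {
  "motion": [
    [[0, 0, 0, 0, 0, -0.1, -1], [0, 0, 0, 0, 0, -0.2, -1], [0, 0, 0, 0, 0, -0.3, -1], [0, 0, 0, 0.14, 0.09, -0.31, -1], [0, 0, 0, 0.28, 0.18, -0.31, -1], [0, 0, 0, 0.42, 0.27, -0.31, -1], [0, 0, 0, 0.56, 0.36, -0.31, -1], [0, 0, 0, 0.64, 0.41, -0.31, -1]]
  ]
}}

```text
time: 9.4
tool_pos: [0.5195, 0.256, 0.1192]
tool_rot: [3.141, -0.001, 1.82]
contact_force: [-0.2, -0.3, -0.4]
opening: 0.0197
```

Run:
```python
from h import *
st();go(.4755+.968*.05,.262+.249*.05,.12,.252)
```

```text
t9.40 [0.5195 0.256  0.1192] [ 3.141e+00 -1.000e-03  1.820e+00] F [-0.2 -0.3 -0.4] op 0.0197 q [0.33 0.54 1.52 0.   1.08 0.08]
turn [ 0.001 -0.    -0.002] shift [ 0.056  0.029 -0.003] q6n 0.23 dist mm 19 deg 0
```

Call:
{"name": "arm_command", "arguments": {
  "motion": [
    [[0, 0, 0, 0.056, 0.029, 0, -1], [0, 0, 0, 0.056, 0.029, 0, -1], [0, 0, 0, 0.056, 0.029, 0.06, -1], [0, 0, 0, 0.056, 0.029, 0.12, -1], [0, 0, 0, 0.056, 0.029, 0.18, -1], [0, 0, 0, 0.056, 0.029, 0.23, -1], [0, 0, 0, 0.056, 0.029, 0.23, -1]]
  ]
}}

```text
time: 10.1
tool_pos: [0.5216, 0.2694, 0.0482]
tool_rot: [-3.137, 0.001, 1.817]
contact_force: [-1.0, -0.4, -0.2]
opening: 0.0197
```

Run:
```python
from h import *
st();c=shot('wrist','wrist4');go(.4755+.968*.05,.262+.249*.05,.034,.252)
```

```text
t10.10 [0.5216 0.2694 0.0482] [-3.137e+00  1.000e-03  1.817e+00] F [-1.  -0.4 -0.2] op 0.0197 q [ 0.35  0.64  1.56 -0.    0.95  0.1 ]
turn [-0.002  0.    -0.003] shift [0.014 0.008 0.052] q6n 0.23 dist mm 16 deg 0
```

View pics/wrist4.png

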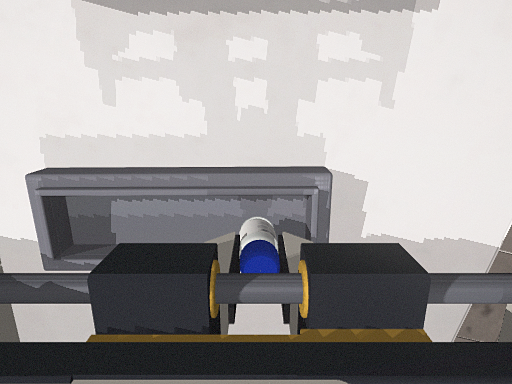

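Call:
{"name": "arm_command", "arguments": {
  "motion": [
    [[0, 0, 0, 0.014, 0.008, 0.015, -1], [0, 0, 0, 0.014, 0.008, 0.03, -1], [0, 0, 0, 0.014, 0.008, 0.045, -1], [0, 0, 0, 0.014, 0.008, 0.05, -1], [0, 0, 0, 0.014, 0.008, 0.05, -1]]
  ]
}}

```text
time: 10.65
tool_pos: [0.5244, 0.2757, 0.0351]
tool_rot: [-3.141, 0.0, 1.818]
contact_force: [-0.4, 0.0, -0.2]
opening: 0.0195
```

Call:
{"name": "arm_command", "arguments": {
  "motion": [
    [[0, 0, 0, 0, 0, 0, -0.4], [0, 0, 0, 0, 0, 0, -0.3], [0, 0, 0, 0, 0, 0, -0.3], [0, 0, 0, 0, 0, 0, -0.3], [0, 0, 0, 0, 0, -0.07, -0.3], [0, 0, 0, 0, 0, -0.2, -0.3], [0, 0, 0, 0, 0, -0.36, -0.3], [0, 0, 0, 0, 0, -0.52, -0.1]]
  ]
}}

```text
time: 11.45
tool_pos: [0.5242, 0.2755, 0.1928]
tool_rot: [-3.141, 0.0, 1.818]
contact_force: [0.9, 0.7, 0.1]
opening: 0.0364
```

Run:
```python
from h import *
st();c=shot('wrist','wrist5');cap(c,100,130,.055)
```

```text
t11.45 [0.5242 0.2755 0.1928] [-3.141  0.     1.818] F [0.9 0.7 0.1] op 0.0364 q [0.35 0.49 1.38 0.   1.27 0.11]
blob [249 174  21  22 351] top 0.056 centre 525.1 276.4 r 9.3
```

View pics/wrist5.png

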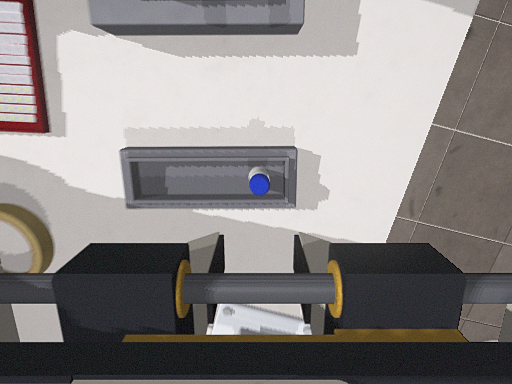

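Run:
```python
from h import *
go(.44,.03,.245,-.2)
```

```text
turn [ 0.008 -0.003  0.285] shift [-0.726 -0.483 -0.151] q6n 0.27 dist mm 266 deg 26
```

Call:
{"name": "arm_command", "arguments": {
  "motion": [
    [[0, 0, 0.285, -0.726, -0.483, -0.151, -0.1], [0, 0, 0.285, -0.726, -0.483, -0.151, -0.1], [0, 0, 0.285, -0.726, -0.483, -0.151, -0.1], [0, 0, 0.285, -0.726, -0.483, -0.151, -0.1], [0, 0, 0.285, -0.726, -0.483, -0.151, -0.1], [0, 0, 0.285, -0.726, -0.483, -0.151, -0.1], [0, 0, 0.285, -0.726, -0.483, -0.151, -0.1], [0, 0, 0.285, -0.726, -0.483, -0.151, -0.1]]
  ]
}}

```text
time: 12.3
tool_pos: [0.4376, 0.0292, 0.2366]
tool_rot: [3.141, -0.001, 1.369]
contact_force: [-0.7, 0.1, 0.5]
opening: 0.0413
```

Run:
```python
from h import *
st();go(.4007,-.2734,.21,-.55)
```

```text
t12.30 [0.4376 0.0292 0.2366] [ 3.141e+00 -1.000e-03  1.369e+00] F [-0.7  0.1  0.5] op 0.0413 q [-0.11  0.17  1.73  0.    1.24  0.09]
turn [ 0.    -0.     0.222] shift [-1.013  0.081  0.088] q6n -0.05 dist mm 306 deg 20
```

Call:
{"name": "arm_command", "arguments": {
  "motion": [
    [[0, 0, 0.22, -0.98, 0.08, 0, -0.1], [0, 0, 0.22, -0.98, 0.08, 0, -0.1], [0, 0, 0.22, -0.98, 0.08, 0, -0.1], [0, 0, 0.22, -0.98, 0.08, 0, -0.1], [0, 0, 0.22, -0.98, 0.08, 0, -0.1], [0, 0, 0.22, -0.98, 0.08, 0, -0.1], [0, 0, 0.22, -0.98, 0.08, 0, -0.1], [0, 0, 0.22, -0.98, 0.08, 0, -0.1]]
  ]
}}

```text
time: 13.1
tool_pos: [0.4029, -0.2634, 0.2357]
tool_rot: [-3.14, -0.001, 1.024]
contact_force: [0.8, -0.5, 0.4]
opening: 0.041
```

Run:
```python
from h import *
st();c=shot('wrist','wrist6');print('red');cap(c,0,8,.049);cap(c,174,180,.049);print('blue');cap(c,100,130,.049)
```

```text
t13.10 [ 0.4029 -0.2634  0.2357] [-3.140e+00 -1.000e-03  1.024e+00] F [ 0.8 -0.5  0.4] op 0.0410 q [-0.74  0.26  1.62  0.    1.27 -0.19]
red
blob [256 174  17  19 154] top 0.052 centre 403.1 -275.3 r 9.1
blue
blob [200 304  50  31 668] top 0.052 centre 254.7 -397.9 r 16.2
```

View pics/wrist6.png

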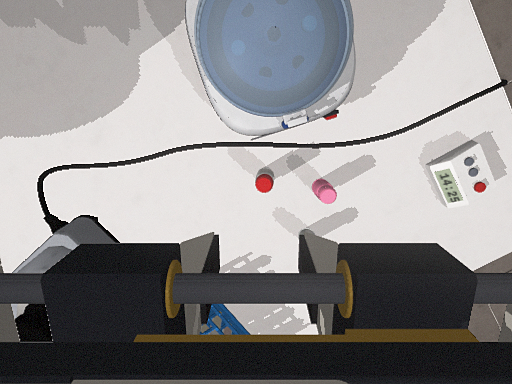

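Run:
```python
from h import *
c=load('wrist6');im=c['image'].astype(int);W=pts(c)
m=box((im[...,0]>100)&(im[...,1]<70),240,290,165,205)&(W[...,2]>.044)
k=max(cv2.findContours(m.astype(np.uint8),0,1)[0],key=cv2.contourArea)[:,0]
P=ray(c,k[:,0],k[:,1],.049);print(cv2.minEnclosingCircle((P[:,:2]*1000).astype(np.float32)),np.nanmedian(W[...,2][m]))
m=box(W[...,2]>.06,150,380,0,145);P=W[m][:,:2];d=P-np.array([.403,-.275]);r=np.linalg.norm(d,axis=1);i=r.argmin();print('nearest centrifuge >60mm high',P[i],r[i]); 
e=np.array([np.cos(-.55),np.sin(-.55)]);n=np.array([-e[1],e[0]]);print('min perp within body len',(d@n)[abs(d@e)<.1].min())
m=box(W[...,2]>.09,150,380,0,145);d=W[m][:,:2]-np.array([.403,-.275]);print('min perp >90mm',(d@n)[abs(d@e)<.1].min())
go(.4025,-.2755,.026,-.55)
```

```text
((403.767822265625, -274.6387023925781), 9.278058052062988) 0.05037040743338014
nearest centrifuge >60mm high [ 0.42559919 -0.22461584] 0.055220347104100544
min perp within body len 0.05471206344272789
min perp >90mm 0.0628655983364399
turn [-0.001 -0.001  0.003] shift [-0.038  0.022  0.7  ] q6n -0.05 dist mm 210 deg 0
```

Call:
{"name": "arm_command", "arguments": {
  "motion": [
    [[0, 0, 0.003, -0.036, 0.026, 0.15, -0.1], [0, 0, 0.003, -0.036, 0.026, 0.3, -0.1], [0, 0, 0.003, -0.036, 0.026, 0.45, -0.1], [0, 0, 0.003, -0.036, 0.026, 0.57, -0.1], [0, 0, 0.003, -0.036, 0.026, 0.65, -0.1], [0, 0, 0.003, -0.036, 0.026, 0.7, -0.1], [0, 0, 0.003, -0.036, 0.026, 0.7, -0.1], [0, 0, 0.003, -0.036, 0.026, 0.7, -0.1]]
  ]
}}

```text
time: 13.95
tool_pos: [0.4043, -0.2759, 0.027]
tool_rot: [-3.142, -0.0, 1.022]
contact_force: [0.3, -0.3, -0.0]
opening: 0.0416
```

Call:
{"name": "arm_command", "arguments": {
  "motion": [
    [[0, 0, 0, 0, 0, 0, -1], [0, 0, 0, 0, 0, 0, -1], [0, 0, 0, 0, 0, 0, -1], [0, 0, 0, 0, 0, 0, -1], [0, 0, 0, 0, 0, 0, -1], [0, 0, 0, 0, 0, 0, -1]]
  ]
}}

```text
time: 14.55
tool_pos: [0.4038, -0.2775, 0.0272]
tool_rot: [3.14, 0.0, 1.02]
contact_force: [-0.4, 0.8, 4.7]
opening: 0.0194
```

Call:
{"name": "arm_command", "arguments": {
  "motion": [
    [[0, 0, 0, 0, 0, -0.1, -1], [0, 0, 0, 0, 0, -0.23, -1], [0, 0, 0, 0, 0, -0.38, -1], [0, 0, 0, 0, 0, -0.53, -1], [0, 0, 0, 0, 0, -0.66, -1], [0, 0, 0, 0, 0, -0.7, -1], [0, 0, 0, 0, 0, -0.7, -1]]
  ]
}}

```text
time: 15.25
tool_pos: [0.4041, -0.2778, 0.2386]
tool_rot: [3.137, 0.001, 1.02]
contact_force: [0.3, 0.3, 0.0]
opening: 0.0198
```

Run:
```python
from h import *
st();go(.41,.0,.24,-.2)
```

```text
t15.25 [ 0.4041 -0.2778  0.2386] [3.137e+00 1.000e-03 1.020e+00] F [0.3 0.3 0. ] op 0.0198 q [-0.76  0.27  1.6   0.    1.27 -0.21]
turn [ 0.003  0.001 -0.223] shift [ 0.799 -0.468 -0.007] q6n 0.20 dist mm 278 deg 20
```

Call:
{"name": "arm_command", "arguments": {
  "motion": [
    [[0, 0, -0.04, 0.13, -0.075, -0.01, -1], [0, 0, -0.08, 0.26, -0.15, -0.01, -1], [0, 0, -0.12, 0.39, -0.225, -0.01, -1], [0, 0, -0.16, 0.52, -0.3, -0.01, -1], [0, 0, -0.2, 0.65, -0.375, -0.01, -1], [0, 0, -0.223, 0.75, -0.44, -0.01, -1], [0, 0, -0.223, 0.8, -0.468, -0.01, -1], [0, 0, -0.223, 0.8, -0.468, -0.01, -1]]
  ]
}}

```text
time: 16.05
tool_pos: [0.4084, 0.0028, 0.2382]
tool_rot: [-3.139, -0.0, 1.374]
contact_force: [-0.2, -0.2, -0.8]
opening: 0.0196
```

Run:
```python
from h import *
st();go(.4755,.262,.12,.252)
```

```text
t16.05 [0.4084 0.0028 0.2382] [-3.139 -0.     1.374] F [-0.2 -0.2 -0.8] op 0.0196 q [-0.18  0.12  1.79  0.    1.24  0.02]
turn [-0.002 -0.001 -0.286] shift [0.891 0.051 0.394] q6n 0.25 dist mm 293 deg 26
```

Call:
{"name": "arm_command", "arguments": {
  "motion": [
    [[0, 0, -0.04, 0.13, 0.01, 0, -1], [0, 0, -0.08, 0.26, 0.02, 0, -1], [0, 0, -0.12, 0.39, 0.02, 0, -1], [0, 0, -0.16, 0.52, 0.03, 0.05, -1], [0, 0, -0.2, 0.65, 0.04, 0.15, -1], [0, 0, -0.25, 0.78, 0.051, 0.27, -1], [0, 0, -0.286, 0.87, 0.051, 0.37, -1], [0, 0, -0.286, 0.89, 0.051, 0.39, -1]]
  ]
}}

```text
time: 16.85
tool_pos: [0.4756, 0.2599, 0.1173]
tool_rot: [-3.133, 0.001, 1.822]
contact_force: [-0.0, -0.4, -0.2]
opening: 0.0196
```

Call:
{"name": "arm_command", "arguments": {
  "motion": [
    [[0, 0, 0, 0, 0, 0, -1], [0, 0, 0, 0, 0, 0, -1]]
  ]
}}

```text
time: 17.05
tool_pos: [0.478, 0.2583, 0.123]
tool_rot: [3.141, 0.0, 1.818]
contact_force: [0.1, -0.1, 0.5]
opening: 0.0193
```

Run:
```python
from h import *
st();go(.4755,.262,.035,.252)
```

```text
t17.05 [0.478  0.2583 0.123 ] [3.141 0.    1.818] F [ 0.1 -0.1  0.5] op 0.0193 q [ 0.35  0.48  1.62 -0.    1.04  0.11]
turn [ 0.     0.    -0.003] shift [ 0.014 -0.005  0.293] q6n 0.25 dist mm 88 deg 0
```

Call:
{"name": "arm_command", "arguments": {
  "motion": [
    [[0, 0, 0, 0.014, -0.004, 0.06, -1], [0, 0, 0, 0.014, -0.004, 0.13, -1], [0, 0, 0, 0.014, -0.004, 0.19, -1], [0, 0, 0, 0.014, -0.004, 0.24, -1], [0, 0, 0, 0.014, -0.004, 0.275, -1], [0, 0, 0, 0.014, -0.004, 0.292, -1], [0, 0, 0, 0.014, -0.004, 0.292, -1], [0, 0, 0, 0.014, -0.004, 0.292, -1]]
  ]
}}

```text
time: 17.85
tool_pos: [0.476, 0.2632, 0.0359]
tool_rot: [3.14, -0.0, 1.819]
contact_force: [-0.3, 0.8, -0.1]
opening: 0.0197
```

Call:
{"name": "arm_command", "arguments": {
  "motion": [
    [[0, 0, 0, 0, 0, 0, -0.4], [0, 0, 0, 0, 0, 0, -0.3], [0, 0, 0, 0, 0, 0, -0.3], [0, 0, 0, 0, 0, 0, -0.3], [0, 0, 0, 0, 0, -0.07, -0.3], [0, 0, 0, 0, 0, -0.2, -0.3], [0, 0, 0, 0, 0, -0.36, -0.3], [0, 0, 0, 0, 0, -0.52, -0.1]]
  ]
}}

```text
time: 18.65
tool_pos: [0.4749, 0.2631, 0.1925]
tool_rot: [-3.141, 0.0, 1.82]
contact_force: [1.2, 0.6, -0.7]
opening: 0.0368
```

Run:
```python
from h import *
st();c=shot('wrist','wrist7');go(.41,.0,.25,-.2)
```

```text
t18.65 [0.4749 0.2631 0.1925] [-3.141  0.     1.82 ] F [ 1.2  0.6 -0.7] op 0.0368 q [0.36 0.4  1.53 0.   1.21 0.12]
turn [ 0.008 -0.003  0.286] shift [-0.798 -0.437 -0.17 ] q6n 0.20 dist mm 278 deg 26
```

View pics/wrist7.png

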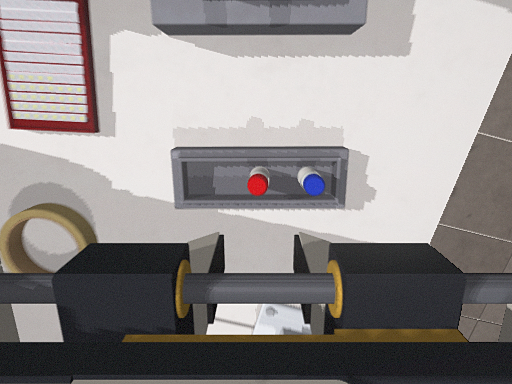

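Call:
{"name": "arm_command", "arguments": {
  "motion": [
    [[0, 0, 0.286, -0.798, -0.437, -0.17, -0.1], [0, 0, 0.286, -0.798, -0.437, -0.17, -0.1], [0, 0, 0.286, -0.798, -0.437, -0.17, -0.1], [0, 0, 0.286, -0.798, -0.437, -0.17, -0.1], [0, 0, 0.286, -0.798, -0.437, -0.17, -0.1], [0, 0, 0.286, -0.798, -0.437, -0.17, -0.1], [0, 0, 0.286, -0.798, -0.437, -0.17, -0.1], [0, 0, 0.286, -0.798, -0.437, -0.17, -0.1]]
  ]
}}

```text
time: 19.5
tool_pos: [0.4073, -0.0013, 0.2421]
tool_rot: [3.141, -0.0, 1.368]
contact_force: [0.9, 0.4, 1.5]
opening: 0.0414
```

Run:
```python
from h import *
st();go(.4047,-.368,.21,-.3)
```

```text
t19.50 [ 0.4073 -0.0013  0.2421] [ 3.141 -0.     1.368] F [0.9 0.4 1.5] op 0.0414 q [-0.19  0.11  1.79  0.    1.24  0.01]
turn [ 0.    -0.     0.062] shift [-1.199  0.237  0.106] q6n -0.44 dist mm 368 deg 6
```

Call:
{"name": "arm_command", "arguments": {
  "motion": [
    [[0, 0, 0.062, -0.99, 0.2, 0, -0.1], [0, 0, 0.062, -0.99, 0.2, 0, -0.1], [0, 0, 0.062, -0.99, 0.2, 0, -0.1], [0, 0, 0.062, -0.99, 0.2, 0, -0.1], [0, 0, 0.062, -0.99, 0.2, 0, -0.1], [0, 0, 0.062, -0.99, 0.2, 0, -0.1], [0, 0, 0.062, -0.99, 0.2, 0, -0.1], [0, 0, 0.062, -0.99, 0.2, 0, -0.1]]
  ]
}}

```text
time: 20.3
tool_pos: [0.4074, -0.3037, 0.2408]
tool_rot: [-3.14, -0.002, 1.272]
contact_force: [0.8, 1.0, 0.7]
opening: 0.0413
```

Call:
{"name": "arm_command", "arguments": {
  "motion": [
    [[0, 0, 0, -0.2, 0.037, 0.1, -0.1], [0, 0, 0, -0.2, 0.037, 0.1, -0.1], [0, 0, 0, -0.2, 0.037, 0.1, -0.1], [0, 0, 0, -0.2, 0.037, 0.1, -0.1]]
  ]
}}

```text
time: 20.7
tool_pos: [0.4005, -0.3629, 0.2119]
tool_rot: [-3.141, -0.001, 1.274]
contact_force: [0.3, -0.9, 0.5]
opening: 0.0413
```

Run:
```python
from h import *
st();c=shot('wrist','wrist8');cap(c,100,130,.048)
go(.4047,-.368,.025,-.3)
```

```text
t20.70 [ 0.4005 -0.3629  0.2119] [-3.141e+00 -1.000e-03  1.274e+00] F [ 0.3 -0.9  0.5] op 0.0413 q [-0.88  0.38  1.5   0.    1.26 -0.58]
blob [258 174  19  20 291] top 0.050 centre 407.9 -370.5 r 9.1
blob [  58  196  105   48 2247] top 0.069 centre 233.2 -373.2 r 11.0
turn [ 0.    -0.     0.002] shift [-0.012  0.018  0.625] q6n -0.44 dist mm 188 deg 0
```

View pics/wrist8.png

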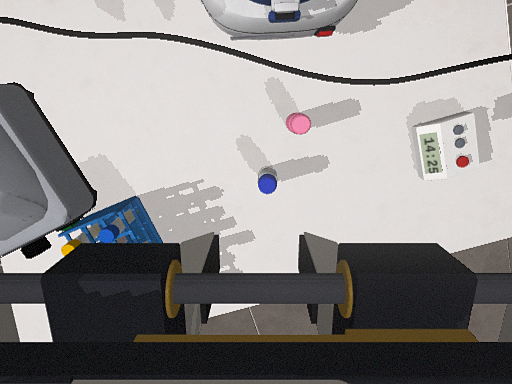

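Run:
```python
from h import *
go(.4075,-.371,.026,-.3)
```

```text
turn [ 0.    -0.     0.002] shift [-0.019  0.03   0.621] q6n -0.44 dist mm 187 deg 0
```

Call:
{"name": "arm_command", "arguments": {
  "motion": [
    [[0, 0, 0.002, -0.019, 0.03, 0.13, -0.1], [0, 0, 0.002, -0.019, 0.03, 0.28, -0.1], [0, 0, 0.002, -0.019, 0.03, 0.42, -0.1], [0, 0, 0.002, -0.019, 0.03, 0.53, -0.1], [0, 0, 0.002, -0.019, 0.03, 0.6, -0.1], [0, 0, 0.002, -0.019, 0.03, 0.62, -0.1], [0, 0, 0.002, -0.019, 0.03, 0.62, -0.1], [0, 0, 0.002, -0.019, 0.03, 0.62, -0.1]]
  ]
}}

```text
time: 21.55
tool_pos: [0.4079, -0.3731, 0.0276]
tool_rot: [3.139, 0.001, 1.271]
contact_force: [0.8, 0.1, 0.7]
opening: 0.0414
```

Call:
{"name": "arm_command", "arguments": {
  "motion": [
    [[0, 0, 0, 0, 0, 0, -1], [0, 0, 0, 0, 0, 0, -1], [0, 0, 0, 0, 0, 0, -1], [0, 0, 0, 0, 0, 0, -1], [0, 0, 0, 0, 0, 0, -1], [0, 0, 0, 0, 0, 0, -1]]
  ]
}}

```text
time: 22.15
tool_pos: [0.407, -0.3731, 0.0265]
tool_rot: [3.141, 0.001, 1.27]
contact_force: [-1.1, 0.0, 5.5]
opening: 0.0195
```

Call:
{"name": "arm_command", "arguments": {
  "motion": [
    [[0, 0, 0, 0, 0, -0.1, -1], [0, 0, 0, 0, 0, -0.23, -1], [0, 0, 0, 0, 0, -0.38, -1], [0, 0, 0, 0, 0, -0.53, -1], [0, 0, 0, 0, 0, -0.66, -1], [0, 0, 0, 0, 0, -0.72, -1], [0, 0, 0, 0, 0, -0.72, -1]]
  ]
}}

```text
time: 22.85
tool_pos: [0.4077, -0.3736, 0.2448]
tool_rot: [3.137, 0.003, 1.27]
contact_force: [0.5, -0.0, -0.9]
opening: 0.0193
```

Run:
```python
from h import *
st();go(.4,-.09,.24,-.2)
```

```text
t22.85 [ 0.4077 -0.3736  0.2448] [3.137e+00 3.000e-03 1.270e+00] F [ 0.5 -0.  -0.9] op 0.0193 q [-0.88  0.38  1.42  0.    1.34 -0.58]
turn [ 0.003  0.002 -0.064] shift [ 0.895 -0.305  0.012] q6n -0.02 dist mm 284 deg 6
```

Call:
{"name": "arm_command", "arguments": {
  "motion": [
    [[0, 0, -0.02, 0.13, -0.045, 0, -1], [0, 0, -0.04, 0.26, -0.09, 0, -1], [0, 0, -0.06, 0.39, -0.135, 0, -1], [0, 0, -0.064, 0.52, -0.18, 0, -1], [0, 0, -0.064, 0.65, -0.225, 0, -1], [0, 0, -0.064, 0.78, -0.27, 0, -1], [0, 0, -0.064, 0.88, -0.3, 0, -1], [0, 0, -0.064, 0.89, -0.305, 0, -1]]
  ]
}}

```text
time: 23.65
tool_pos: [0.3974, -0.0875, 0.2405]
tool_rot: [-3.138, -0.002, 1.374]
contact_force: [0.0, -0.4, -0.5]
opening: 0.0198
```

Run:
```python
from h import *
st();go(.427,.17,.2,.24)
```

```text
t23.65 [ 0.3974 -0.0875  0.2405] [-3.138e+00 -2.000e-03  1.374e+00] F [ 0.  -0.4 -0.5] op 0.0198 q [-0.41  0.11  1.79  0.    1.24 -0.21]
turn [-0.002 -0.001 -0.278] shift [ 0.861 -0.071  0.137] q6n 0.14 dist mm 262 deg 25
```

Call:
{"name": "arm_command", "arguments": {
  "motion": [
    [[0, 0, -0.04, 0.13, -0.01, 0, -1], [0, 0, -0.08, 0.26, -0.02, 0.02, -1], [0, 0, -0.12, 0.39, -0.03, 0.05, -1], [0, 0, -0.16, 0.52, -0.04, 0.08, -1], [0, 0, -0.2, 0.65, -0.05, 0.11, -1], [0, 0, -0.25, 0.78, -0.06, 0.13, -1], [0, 0, -0.278, 0.86, -0.071, 0.13, -1], [0, 0, -0.278, 0.86, -0.071, 0.13, -1]]
  ]
}}

```text
time: 24.45
tool_pos: [0.4287, 0.1682, 0.2013]
tool_rot: [-3.139, -0.001, 1.811]
contact_force: [0.2, -0.6, -0.5]
opening: 0.0196
```

Run:
```python
from h import *
st();go(.4755-.968*.05,.262-.249*.05,.1,.252)
```

```text
t24.45 [0.4287 0.1682 0.2013] [-3.139e+00 -1.000e-03  1.811e+00] F [ 0.2 -0.6 -0.5] op 0.0196 q [ 0.21  0.25  1.73  0.    1.16 -0.03]
turn [-0.002 -0.    -0.008] shift [0.265 0.06  0.338] q6n 0.28 dist mm 130 deg 1
```

Call:
{"name": "arm_command", "arguments": {
  "motion": [
    [[0, 0, -0.008, 0.1, 0.02, 0.05, -1], [0, 0, -0.008, 0.2, 0.045, 0.15, -1], [0, 0, -0.008, 0.26, 0.06, 0.26, -1], [0, 0, -0.008, 0.265, 0.06, 0.33, -1], [0, 0, -0.008, 0.265, 0.06, 0.338, -1], [0, 0, -0.008, 0.265, 0.06, 0.338, -1]]
  ]
}}

```text
time: 25.05
tool_pos: [0.428, 0.2467, 0.1011]
tool_rot: [-3.14, 0.001, 1.818]
contact_force: [-1.4, -0.0, 0.2]
opening: 0.019
```

Run:
```python
from h import *
st();go(.4755-.968*.05,.262-.249*.05,.035,.252)
```

```text
t25.05 [0.428  0.2467 0.1011] [-3.140e+00  1.000e-03  1.818e+00] F [-1.4 -0.   0.2] op 0.0190 q [ 0.37  0.43  1.78 -0.    0.93  0.12]
turn [-0.001  0.    -0.003] shift [ 0.01 -0.    0.22] q6n 0.28 dist mm 66 deg 0
```

Call:
{"name": "arm_command", "arguments": {
  "motion": [
    [[0, 0, 0, 0.01, 0, 0.06, -1], [0, 0, 0, 0.01, 0, 0.12, -1], [0, 0, 0, 0.01, 0, 0.17, -1], [0, 0, 0, 0.01, 0, 0.2, -1], [0, 0, 0, 0.01, 0, 0.219, -1], [0, 0, 0, 0.01, 0, 0.219, -1], [0, 0, 0, 0.01, 0, 0.219, -1]]
  ]
}}

```text
time: 25.75
tool_pos: [0.4278, 0.2509, 0.0366]
tool_rot: [3.14, -0.0, 1.819]
contact_force: [0.5, 0.2, -1.2]
opening: 0.0194
```

Call:
{"name": "arm_command", "arguments": {
  "motion": [
    [[0, 0, 0, 0, 0, 0, -0.4], [0, 0, 0, 0, 0, 0, -0.3], [0, 0, 0, 0, 0, 0, -0.3], [0, 0, 0, 0, 0, 0, -0.3], [0, 0, 0, 0, 0, -0.07, -0.3], [0, 0, 0, 0, 0, -0.2, -0.3], [0, 0, 0, 0, 0, -0.36, -0.3], [0, 0, 0, 0, 0, -0.52, 1]]
  ]
}}

```text
time: 26.55
tool_pos: [0.4268, 0.2506, 0.1935]
tool_rot: [-3.141, 0.0, 1.82]
contact_force: [1.3, 0.7, -0.2]
opening: 0.0368
```

Run:
```python
from h import *
st();go(.4755,.262,.2,.252+np.pi/2)
c=shot('top','top2');c=shot('scene','scene2')
```

```text
t26.55 [0.4268 0.2506 0.1935] [-3.141  0.     1.82 ] F [ 1.3  0.7 -0.2] op 0.0368 q [0.38 0.32 1.66 0.   1.17 0.13]
turn [-0.     0.     0.998] shift [-0.003  0.167 -0.022] q6n 1.82 dist mm 50 deg 90
```

View pics/top2.png

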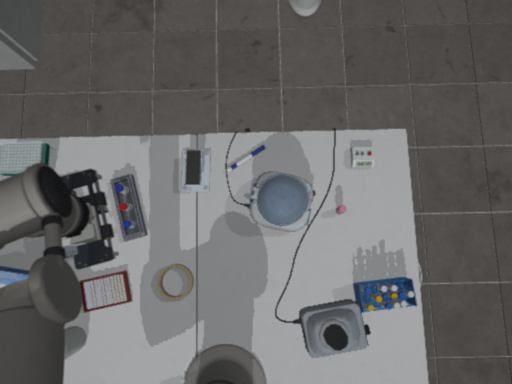

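View pics/scene2.png

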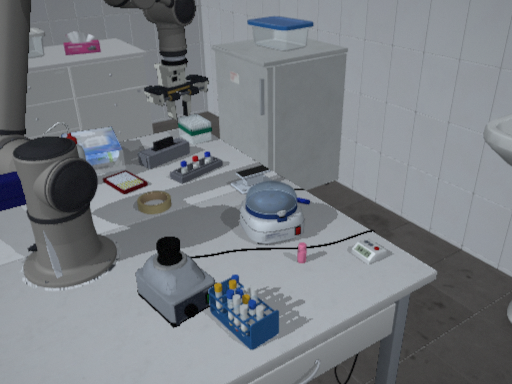

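Call:
{"name": "arm_command", "arguments": {
  "motion": [
    [[0, 0, 0.7, 0, 0.1, 0, 1], [0, 0, 0.7, 0, 0.1, 0, 1], [0, 0, 0.7, 0, 0.1, 0, 1], [0, 0, 0.7, 0, 0.1, 0, 1], [0, 0, 0.7, 0, 0.1, 0, 1], [0, 0, 0.7, 0, 0.1, 0, 1], [0, 0, 0.7, 0, 0.1, 0, 1], [0, 0, 0.7, 0, 0.1, 0, 1]]
  ]
}}

```text
time: 27.45
tool_pos: [0.456, 0.2581, 0.1911]
tool_rot: [-3.141, 0.001, 0.715]
contact_force: [-1.8, -0.2, -1.0]
opening: 0.0919
```

Run:
```python
from h import *
st();go(.4755,.262,.2,.252+np.pi/2)
```

```text
t27.45 [0.456  0.2581 0.1911] [-3.141e+00  1.000e-03  7.150e-01] F [-1.8 -0.2 -1. ] op 0.0919 q [0.37 0.37 1.58 0.   1.19 1.22]
turn [-0.     0.001  0.295] shift [ 0.057  0.033 -0.03 ] q6n 1.82 dist mm 22 deg 27
```

Call:
{"name": "arm_command", "arguments": {
  "motion": [
    [[0, 0, 0.295, 0.057, 0.033, -0.03, 1], [0, 0, 0.295, 0.057, 0.033, -0.03, 1], [0, 0, 0.295, 0.057, 0.033, -0.03, 1], [0, 0, 0.295, 0.057, 0.033, -0.03, 1], [0, 0, 0.295, 0.057, 0.033, -0.03, 1]]
  ]
}}

```text
time: 27.95
tool_pos: [0.4755, 0.262, 0.2004]
tool_rot: [3.142, 0.001, 0.26]
contact_force: [0.4, -0.1, 0.1]
opening: 0.0919
```

Run:
```python
from h import *
st();c=shot('wrist','wrist9');W=pts(c);Z=W[...,2]
m=box((Z>.012)&(Z<.07),180,340,60,270)
print(rect(c,cv2.morphologyEx(m.astype(np.uint8),cv2.MORPH_OPEN,np.ones((3,3))),.022))
cap(c,100,130,.055)
```

```text
t27.95 [0.4755 0.262  0.2004] [3.142e+00 1.000e-03 2.600e-01] F [ 0.4 -0.1  0.1] op 0.0919 q [0.36 0.4  1.52 0.   1.23 1.67]
(0.476489501953125, 0.262190185546875, np.float64(0.25266755822407905), 175.94833374023438, 61.84251403808594)
blob [247 118  21  22 341] top 0.056 centre 525.7 275.6 r 9.4
blob [246 220  19  21 333] top 0.055 centre 428.3 252.1 r 9.5
```

View pics/wrist9.png

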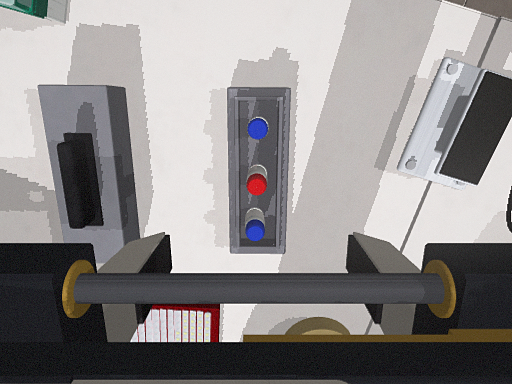

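Run:
```python
from h import *
go(.476,.2622,.005,.2525+np.pi/2)
```

```text
turn [-0.     0.     0.005] shift [ 0.002 -0.     0.652] q6n 1.82 dist mm 196 deg 0
```

Call:
{"name": "arm_command", "arguments": {
  "motion": [
    [[0, 0, 0.005, 0.002, 0, 0.12, 1], [0, 0, 0.005, 0.002, 0, 0.25, 1], [0, 0, 0.005, 0.002, 0, 0.37, 1], [0, 0, 0.005, 0.002, 0, 0.47, 1], [0, 0, 0.005, 0.002, 0, 0.55, 1], [0, 0, 0.005, 0.002, 0, 0.61, 1], [0, 0, 0.005, 0.002, 0, 0.645, 1], [0, 0, 0.005, 0.002, 0, 0.65, 1]]
  ]
}}

```text
time: 28.8
tool_pos: [0.4756, 0.262, 0.0048]
tool_rot: [3.141, 0.002, 0.25]
contact_force: [0.7, -0.3, 0.3]
opening: 0.0921
```

Call:
{"name": "arm_command", "arguments": {
  "motion": [
    [[0, 0, 0, 0, 0, 0, 0.8], [0, 0, 0, 0, 0, 0, 0.6], [0, 0, 0, 0, 0, 0, 0.4], [0, 0, 0, 0, 0, 0, 0.2], [0, 0, 0, 0, 0, 0, 0], [0, 0, 0, 0, 0, 0, 0], [0, 0, 0, 0, 0, 0, 0]]
  ],
  "grip_force": 12
}}

```text
time: 29.5
tool_pos: [0.4767, 0.2625, 0.0066]
tool_rot: [-3.141, -0.001, 0.249]
contact_force: [-1.3, -0.1, 5.9]
opening: 0.0615
```

Run:
```python
from h import *
st();go(.5755,.0764,.2,-.033+np.pi/2)
```

```text
t29.50 [0.4767 0.2625 0.0066] [-3.141e+00 -1.000e-03  2.490e-01] F [-1.3 -0.1  5.9] op 0.0615 q [0.36 0.65 1.72 0.   0.78 1.68]
turn [-0.    -0.001  0.179] shift [ 0.167  0.682 -0.645] q6n 1.74 dist mm 286 deg 16
```

Call:
{"name": "arm_command", "arguments": {
  "motion": [
    [[0, 0, 0, 0, 0, 0, -0.2], [0, 0, 0, 0, 0, 0, -0.2], [0, 0, 0, 0, 0, -0.01, -0.2], [0, 0, 0, 0, 0, -0.03, -0.2], [0, 0, 0, 0, 0, -0.06, -0.2], [0, 0, 0, 0, 0, -0.09, -0.2], [0, 0, 0, 0, 0, -0.11, -0.2], [0, 0, 0, 0, 0, -0.12, -0.2]]
  ],
  "grip_force": 40
}}

```text
time: 30.3
tool_pos: [0.4767, 0.2624, 0.043]
tool_rot: [-3.141, -0.001, 0.249]
contact_force: [-0.3, 0.6, -4.2]
opening: 0.0613
```

Run:
```python
from h import *
st();c=shot('wrist','wrist10');c=shot('scene','scene3')
```

```text
t30.30 [0.4767 0.2624 0.043 ] [-3.141e+00 -1.000e-03  2.490e-01] F [-0.3  0.6 -4.2] op 0.0613 q [0.36 0.59 1.69 0.   0.86 1.68]
```

View pics/wrist10.png

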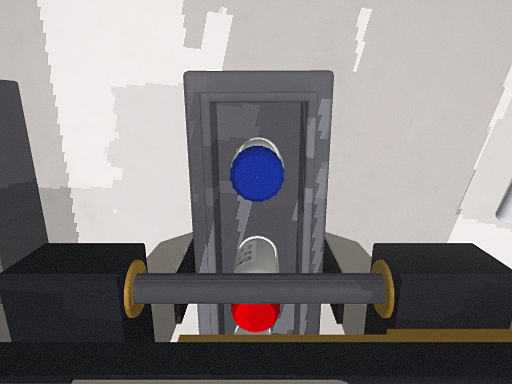

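View pics/scene3.png

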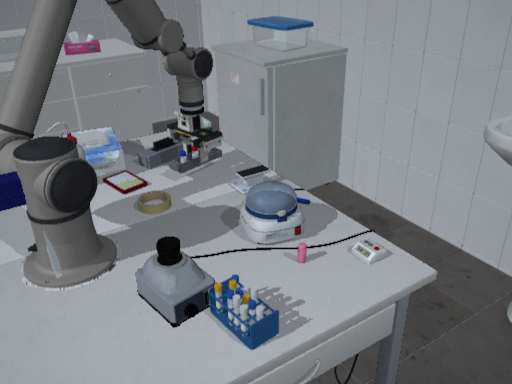

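Call:
{"name": "arm_command", "arguments": {
  "motion": [
    [[0, 0, 0, 0, 0, -0.02, -0.2], [0, 0, 0, 0, 0, -0.05, -0.2], [0, 0, 0, 0, 0, -0.09, -0.2], [0, 0, 0, 0, 0, -0.13, -0.2], [0, 0, 0, 0, 0, -0.17, -0.2], [0, 0, 0, 0, 0, -0.21, -0.2], [0, 0, 0, 0, 0, -0.24, -0.2], [0, 0, 0, 0, 0, -0.255, -0.2]]
  ]
}}

```text
time: 31.2
tool_pos: [0.4767, 0.2624, 0.1197]
tool_rot: [-3.141, -0.002, 0.249]
contact_force: [-0.1, -0.4, -3.9]
opening: 0.0615
```

Run:
```python
from h import *
st();go(.5755,.0764,.12,-.033+np.pi/2)
```

```text
t31.20 [0.4767 0.2624 0.1197] [-3.141e+00 -2.000e-03  2.490e-01] F [-0.1 -0.4 -3.9] op 0.0615 q [0.36 0.48 1.62 0.   1.03 1.68]
turn [-0.    -0.001  0.179] shift [ 0.166  0.682 -0.001] q6n 1.74 dist mm 211 deg 16
```

Call:
{"name": "arm_command", "arguments": {
  "motion": [
    [[0, 0, 0.005, 0.005, 0.02, 0, -0.2], [0, 0, 0.015, 0.015, 0.06, 0, -0.2], [0, 0, 0.03, 0.03, 0.11, 0, -0.2], [0, 0, 0.045, 0.042, 0.17, 0, -0.2], [0, 0, 0.06, 0.057, 0.23, 0, -0.2], [0, 0, 0.075, 0.07, 0.29, 0, -0.2], [0, 0, 0.09, 0.084, 0.345, 0, -0.2], [0, 0, 0.1, 0.095, 0.39, 0, -0.2]]
  ]
}}

```text
time: 32.0
tool_pos: [0.5335, 0.1539, 0.1181]
tool_rot: [3.141, 0.0, 0.089]
contact_force: [1.1, -0.2, -3.2]
opening: 0.0615
```

Call:
{"name": "arm_command", "arguments": {
  "motion": [
    [[0, 0, 0.012, 0.012, 0.04, 0, -0.2], [0, 0, 0.025, 0.025, 0.08, 0, -0.2], [0, 0, 0.04, 0.04, 0.13, 0, -0.2], [0, 0, 0.055, 0.055, 0.18, 0, -0.2], [0, 0, 0.067, 0.067, 0.22, 0, -0.2], [0, 0, 0.075, 0.075, 0.25, 0, -0.2], [0, 0, 0.079, 0.079, 0.265, 0, -0.2], [0, 0, 0.079, 0.079, 0.265, 0, -0.2]]
  ]
}}

```text
time: 32.8
tool_pos: [0.5638, 0.0783, 0.1184]
tool_rot: [-3.141, 0.0, -0.033]
contact_force: [-0.3, -0.1, -4.9]
opening: 0.0617
```

Run:
```python
from h import *
st();go(.5755,.0764,.075,-.033+np.pi/2)
```

```text
t32.80 [0.5638 0.0783 0.1184] [-3.141  0.    -0.033] F [-0.3 -0.1 -4.9] op 0.0617 q [0.   0.53 1.55 0.   1.07 1.61]
turn [-0.  0. -0.] shift [0.039 0.005 0.145] q6n 1.74 dist mm 45 deg 0
```

Call:
{"name": "arm_command", "arguments": {
  "motion": [
    [[0, 0, 0, 0.013, 0.002, 0.02, -0.2], [0, 0, 0, 0.03, 0.004, 0.05, -0.2], [0, 0, 0, 0.039, 0.005, 0.09, -0.2], [0, 0, 0, 0.039, 0.005, 0.12, -0.2], [0, 0, 0, 0.039, 0.005, 0.137, -0.2], [0, 0, 0, 0.039, 0.005, 0.145, -0.2], [0, 0, 0, 0.039, 0.005, 0.145, -0.2]]
  ]
}}

```text
time: 33.5
tool_pos: [0.575, 0.077, 0.0745]
tool_rot: [-3.142, 0.001, -0.032]
contact_force: [0.5, 0.1, -4.1]
opening: 0.0612
```

Run:
```python
from h import *
st();c=shot('wrist','wrist11');c=shot('scene','scene4');t=shot('top','top3');go(.5755,.0764,.057,-.033+np.pi/2)
s=cv2.imread('pics/scene4.png')[120:250,180:340]; cv2.imwrite('pics/z4.png',cv2.resize(s,None,fx=4.5,fy=4.5,interpolation=2))
```

```text
t33.50 [0.575  0.077  0.0745] [-3.142e+00  1.000e-03 -3.200e-02] F [ 0.5  0.1 -4.1] op 0.0612 q [0.   0.6  1.56 0.   0.99 1.6 ]
turn [-0.    -0.001  0.   ] shift [-0.     0.002  0.061] q6n 1.74 dist mm 18 deg 0
```

View pics/z4.png

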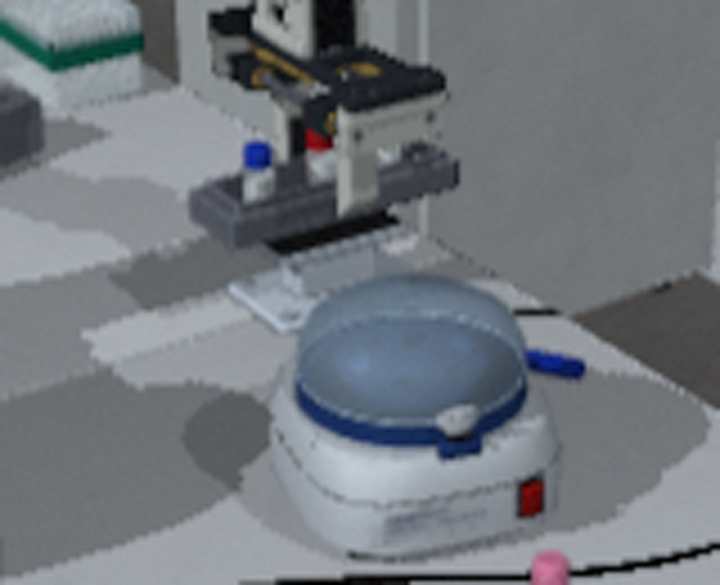

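View pics/wrist11.png

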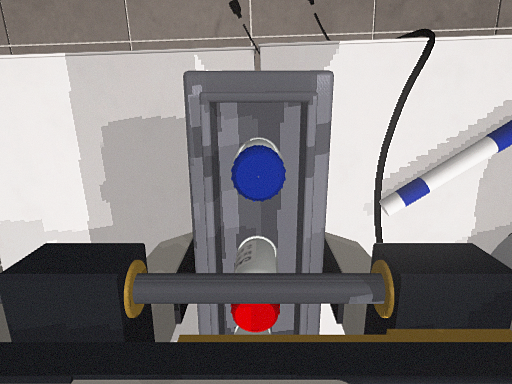

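Call:
{"name": "arm_command", "arguments": {
  "motion": [
    [[0, 0, 0, 0, 0.001, 0.01, -0.2], [0, 0, 0, 0, 0.001, 0.022, -0.2], [0, 0, 0, 0, 0.001, 0.034, -0.2], [0, 0, 0, 0, 0.001, 0.044, -0.2], [0, 0, 0, 0, 0.001, 0.052, -0.2], [0, 0, 0, 0, 0.001, 0.056, -0.2], [0, 0, 0, 0, 0.001, 0.056, -0.2]]
  ]
}}

```text
time: 34.35
tool_pos: [0.5752, 0.0767, 0.0579]
tool_rot: [-3.142, 0.0, -0.032]
contact_force: [0.4, 0.0, -4.2]
opening: 0.0613
```

Call:
{"name": "arm_command", "arguments": {
  "motion": [
    [[0, 0, 0, 0, 0, 0.002, -0.2], [0, 0, 0, 0, 0, 0.004, -0.2], [0, 0, 0, 0, 0, 0.004, -0.2]]
  ]
}}

```text
time: 34.65
tool_pos: [0.5753, 0.0767, 0.0569]
tool_rot: [-3.142, -0.0, -0.032]
contact_force: [-0.8, 0.5, -5.0]
opening: 0.0615
```

Still carrying the weight; lower in small steps.

Call:
{"name": "arm_command", "arguments": {
  "motion": [
    [[0, 0, 0, 0, 0, 0.002, -0.2], [0, 0, 0, 0, 0, 0.004, -0.2], [0, 0, 0, 0, 0, 0.004, -0.2]]
  ]
}}

```text
time: 34.95
tool_pos: [0.5754, 0.0767, 0.0566]
tool_rot: [-3.141, -0.001, -0.032]
contact_force: [-3.4, -0.8, 4.2]
opening: 0.0614
```

Call:
{"name": "arm_command", "arguments": {
  "motion": [
    [[0, 0, 0, 0, 0, 0.002, -0.2], [0, 0, 0, 0, 0, 0.004, -0.2], [0, 0, 0, 0, 0, 0.004, -0.2]]
  ]
}}

```text
time: 35.25
tool_pos: [0.5754, 0.0767, 0.0566]
tool_rot: [-3.142, -0.001, -0.032]
contact_force: [-6.5, -1.4, 14.2]
opening: 0.0614
```

Call:
{"name": "arm_command", "arguments": {
  "motion": [
    [[0, 0, 0, 0, 0, -0.005, -0.2], [0, 0, 0, 0, 0, -0.005, -0.2]]
  ]
}}

```text
time: 35.45
tool_pos: [0.5756, 0.0767, 0.0566]
tool_rot: [-3.141, -0.001, -0.032]
contact_force: [-1.8, -1.1, 5.5]
opening: 0.0618
```

Call:
{"name": "arm_command", "arguments": {
  "motion": [
    [[0, 0, 0, 0, 0, 0, 0.38], [0, 0, 0, 0, 0, 0, 0.42], [0, 0, 0, 0, 0, 0, 0.5], [0, 0, 0, 0, 0, 0, 0.65], [0, 0, 0, 0, 0, 0, 0.8], [0, 0, 0, 0, 0, 0, 0.8], [0, 0, 0, 0, 0, 0, 0.8], [0, 0, 0, 0, 0, 0, 0.8]]
  ]
}}

```text
time: 36.25
tool_pos: [0.5753, 0.0767, 0.056]
tool_rot: [-3.142, -0.0, -0.032]
contact_force: [0.8, 0.3, -0.4]
opening: 0.0826
```

Call:
{"name": "arm_command", "arguments": {
  "motion": [
    [[0, 0, 0, 0, 0, -0.02, 0.8], [0, 0, 0, 0, 0, -0.06, 0.8], [0, 0, 0, 0, 0, -0.12, 0.8], [0, 0, 0, 0, 0, -0.2, 0.8], [0, 0, 0, 0, 0, -0.3, 0.8], [0, 0, 0, 0, 0, -0.4, 0.8], [0, 0, 0, 0, 0, -0.5, 0.8], [0, 0, 0, 0, 0, -0.5, 0.8]]
  ]
}}

```text
time: 37.05
tool_pos: [0.5776, 0.0767, 0.2119]
tool_rot: [-3.141, -0.01, -0.032]
contact_force: [0.8, 0.3, 0.4]
opening: 0.0824
```

Run:
```python
from h import *
st();c=shot('wrist','wrist12');W=pts(c);Z=W[...,2]
m=box((Z>.062)&(Z<.12),180,340,30,270)
print(rect(c,cv2.morphologyEx(m.astype(np.uint8),cv2.MORPH_OPEN,np.ones((3,3))),.072))
t=shot('top','top4')
```

```text
t37.05 [0.5776 0.0767 0.2119] [-3.141 -0.01  -0.032] F [0.8 0.3 0.4] op 0.0824 q [0.   0.45 1.39 0.   1.29 1.6 ]
(0.5784183959960938, 0.07596665954589844, np.float64(-0.029689851938584876), 168.732421875, 61.83106994628906)
```

View pics/wrist12.png

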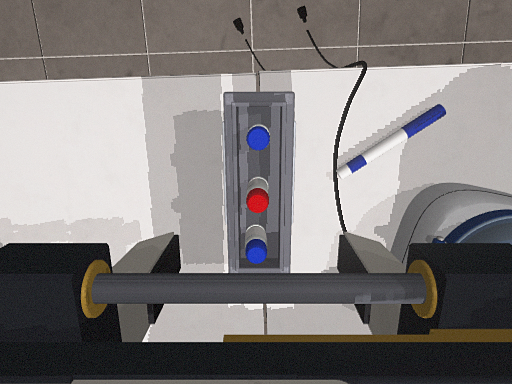

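View pics/top4.png

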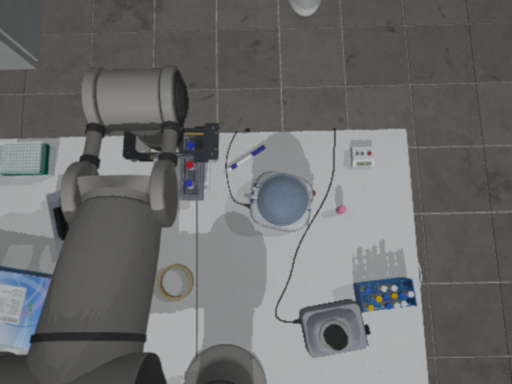

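Run:
```python
from h import *
c=load('wrist12');W=pts(c)
for v in (100,118,150,185,220,240):print(v,[round(float(W[v,u,2]),4) for u in (229,231,290,291)])
go(.434,.4252,.22,1.823)
```

```text
100 [0.0736, 0.0718, 0.0718, 0.0726]
118 [0.0725, 0.0737, 0.073, 0.0722]
150 [0.0717, 0.0735, 0.0723, 0.0718]
185 [0.0732, 0.073, nan, 0.0721]
220 [0.0721, 0.0718, 0.0718, 0.0699]
240 [0.0723, 0.0738, 0.0728, 0.001]
turn [ 0.    -0.002 -0.181] shift [-0.509 -1.146 -0.043] q6n 2.09 dist mm 376 deg 16
```

Call:
{"name": "arm_command", "arguments": {
  "motion": [
    [[0, 0, -0.1, -0.25, -0.57, -0.04, 0.8], [0, 0, -0.18, -0.43, -0.95, -0.04, 0.8], [0, 0, -0.18, -0.43, -0.95, -0.04, 0.8], [0, 0, -0.18, -0.43, -0.95, -0.04, 0.8], [0, 0, -0.18, -0.43, -0.95, -0.04, 0.8], [0, 0, -0.18, -0.43, -0.95, -0.04, 0.8], [0, 0, -0.18, -0.43, -0.95, -0.04, 0.8], [0, 0, -0.18, -0.43, -0.95, -0.04, 0.8]]
  ]
}}

```text
time: 37.95
tool_pos: [0.4541, 0.367, 0.2169]
tool_rot: [3.141, 0.002, 0.254]
contact_force: [0.3, -0.4, 0.0]
opening: 0.0828
```

Run:
```python
from h import *
st();c=shot('wrist','wrist13');go(.434,.4252,.22,1.823)
```

```text
t37.95 [0.4541 0.367  0.2169] [3.141e+00 2.000e-03 2.540e-01] F [ 0.3 -0.4  0. ] op 0.0828 q [0.55 0.46 1.37 0.   1.32 1.87]
turn [ 0.001  0.001 -0.   ] shift [-0.018 -0.21  -0.01 ] q6n 2.09 dist mm 63 deg 0
```

View pics/wrist13.png

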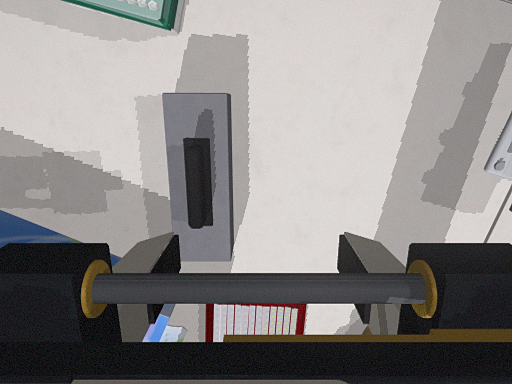

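Run:
```python
from h import *
c=load('wrist13');Z=pts(c)[...,2]
r=rect(c,box((Z>.066)&(Z<.09),165,240,110,240),.074);print('rib',r)
r2=rect(c,box((Z>.03)&(Z<.1),150,245,80,265),.046);print('cov',r2)
go(r[0],r[1],.2,r[2]+np.pi/2)
```

```text
rib (0.43544281005859375, 0.42380044555664065, np.float64(0.25228762500506563), 78.76939392089844, 14.736658096313477)
cov (0.4342377319335938, 0.4237664184570312, np.float64(0.25202816653586463), 176.1258087158203, 63.23274612426758)
turn [ 0.001  0.001 -0.   ] shift [-0.015 -0.205  0.057] q6n 2.09 dist mm 64 deg 0
```

Call:
{"name": "arm_command", "arguments": {
  "motion": [
    [[0, 0, 0, -0.017, -0.1, 0, 0], [0, 0, 0, -0.017, -0.206, 0, -0.1], [0, 0, 0, -0.017, -0.206, 0, -0.1], [0, 0, 0, -0.017, -0.206, 0, -0.1], [0, 0, 0, -0.017, -0.206, 0, -0.1]]
  ]
}}

```text
time: 38.5
tool_pos: [0.4363, 0.4224, 0.2177]
tool_rot: [3.141, 0.001, 0.248]
contact_force: [-0.3, -0.7, -0.5]
opening: 0.047
```

Run:
```python
from h import *
st();c=shot('wrist','wrist14');Z=pts(c)[...,2]
r=rect(c,box((Z>.066)&(Z<.09),225,295,110,240),.074);print('rib',r)
r2=rect(c,box((Z>.03)&(Z<.1),210,310,60,255),.046);print('cov',r2)
go(r2[0],r2[1],.052,r[2]+np.pi/2)
```

```text
t38.50 [0.4363 0.4224 0.2177] [3.141e+00 1.000e-03 2.480e-01] F [-0.3 -0.7 -0.5] op 0.0470 q [ 0.64  0.5   1.3  -0.    1.34  1.97]
rib (0.43481982421875, 0.424802978515625, np.float64(0.25176522931248974), 78.56555938720703, 13.841797828674316)
cov (0.43629833984375, 0.4251860046386719, np.float64(0.2524411063076382), 170.9182891845703, 61.836978912353516)
turn [ 0.     0.    -0.002] shift [ 0.003 -0.009  0.553] q6n 2.09 dist mm 166 deg 0
```

Call:
{"name": "arm_command", "arguments": {
  "motion": [
    [[0, 0, -0.002, -0.002, -0.008, 0.13, -0.1], [0, 0, -0.002, -0.002, -0.008, 0.27, -0.1], [0, 0, -0.002, -0.002, -0.008, 0.39, -0.1], [0, 0, -0.002, -0.002, -0.008, 0.48, -0.1], [0, 0, -0.002, -0.002, -0.008, 0.53, -0.1], [0, 0, -0.002, -0.002, -0.008, 0.552, -0.1], [0, 0, -0.002, -0.002, -0.008, 0.552, -0.1], [0, 0, -0.002, -0.002, -0.008, 0.552, -0.1]]
  ]
}}

```text
time: 39.35
tool_pos: [0.435, 0.4265, 0.0535]
tool_rot: [-3.141, -0.002, 0.253]
contact_force: [0.2, -0.5, 0.8]
opening: 0.0412
```

Call:
{"name": "arm_command", "arguments": {
  "motion": [
    [[0, 0, 0, 0, 0, 0, -1], [0, 0, 0, 0, 0, 0, -1], [0, 0, 0, 0, 0, 0, -1], [0, 0, 0, 0, 0, 0, -1], [0, 0, 0, 0, 0, 0, -1], [0, 0, 0, 0, 0, 0, -1], [0, 0, 0, 0, 0, 0, -1]]
  ],
  "grip_force": 20
}}

```text
time: 40.05
tool_pos: [0.4342, 0.4265, 0.0527]
tool_rot: [-3.142, -0.0, 0.254]
contact_force: [-0.8, -0.8, 3.4]
opening: 0.0138
```

Call:
{"name": "arm_command", "arguments": {
  "motion": [
    [[0, 0, 0, 0, 0, -0.03, -1], [0, 0, 0, 0, 0, -0.09, -1], [0, 0, 0, 0, 0, -0.18, -1], [0, 0, 0, 0, 0, -0.28, -1], [0, 0, 0, 0, 0, -0.38, -1], [0, 0, 0, 0, 0, -0.47, -1], [0, 0, 0, 0, 0, -0.52, -1], [0, 0, 0, 0, 0, -0.52, -1]]
  ]
}}

```text
time: 40.85
tool_pos: [0.4349, 0.4272, 0.2113]
tool_rot: [-3.139, -0.005, 0.254]
contact_force: [0.2, -0.2, -1.6]
opening: 0.0142
```

Run:
```python
from h import *
st();c=shot('wrist','wrist15');go(.52,.2,.215,-.032+np.pi/2)
```

```text
t40.85 [0.4349 0.4272 0.2113] [-3.139 -0.005  0.254] F [ 0.2 -0.2 -1.6] op 0.0142 q [0.65 0.51 1.31 0.   1.32 1.97]
turn [-0.001 -0.001  0.182] shift [ 0.087  0.803 -0.02 ] q6n 1.97 dist mm 242 deg 16
```

View pics/wrist15.png

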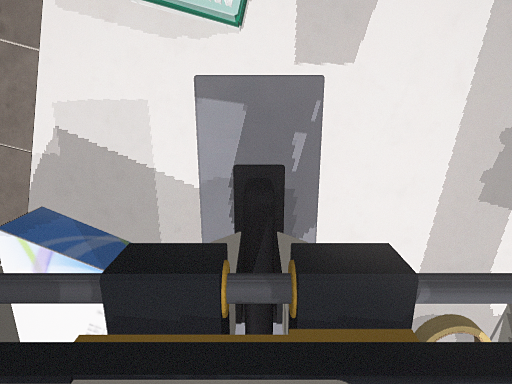

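Run:
```python
from h import *
c=load('wrist15');o=robot.observe();p=o['tool_pos'];A=R.from_euler('xyz',o['tool_rot'])
zt=p[2]-.0067
for u,v in((200,76),(260,76),(318,76),(235,165),(284,165),(199,180),(320.5,180)):
    z=zt if v!=165 else p[2]-.0527+.074
    print(u,v,np.round(A.inv().apply(ray(c,u,v,z)[0]-p),4), )
Z=pts(c)[...,2];print(Z[100,220],Z[100,300],Z[220,210],Z[220,310],zt)
```

```text
200 76 [ 0.088  -0.0276  0.0069]
260 76 [0.088  0.0011 0.0069]
318 76 [0.088  0.0287 0.0068]
235 165 [ 0.0501 -0.0096 -0.0212]
284 165 [ 0.0501  0.0113 -0.0212]
199 180 [ 0.0371 -0.0305  0.0068]
320.5 180 [0.0372 0.0326 0.0067]
0.2057196117803162 0.20616620870157604 0.20469598763191357 0.20492653043138398 0.20257523170979458
```

Call:
{"name": "arm_command", "arguments": {
  "motion": [
    [[0, 0, 0.02, 0.01, 0.06, -0.01, -1], [0, 0, 0.045, 0.022, 0.16, -0.02, -1], [0, 0, 0.07, 0.034, 0.27, -0.02, -1], [0, 0, 0.095, 0.046, 0.38, -0.02, -1], [0, 0, 0.12, 0.058, 0.49, -0.02, -1], [0, 0, 0.145, 0.07, 0.6, -0.02, -1], [0, 0, 0.17, 0.08, 0.71, -0.02, -1], [0, 0, 0.182, 0.087, 0.8, -0.02, -1]]
  ]
}}

```text
time: 41.7
tool_pos: [0.5195, 0.1978, 0.213]
tool_rot: [3.14, 0.003, -0.036]
contact_force: [0.2, -0.3, -2.0]
opening: 0.0135
```

Run:
```python
from h import *
st();go(.5753,.0765,.195,-.032+np.pi/2)
```

```text
t41.70 [0.5195 0.1978 0.213 ] [ 3.14e+00  3.00e-03 -3.60e-02] F [ 0.2 -0.3 -2. ] op 0.0135 q [ 0.23  0.41  1.46 -0.    1.28  1.83]
turn [ 0.001  0.002 -0.002] shift [0.201 0.397 0.06 ] q6n 1.74 dist mm 135 deg 0
```

Call:
{"name": "arm_command", "arguments": {
  "motion": [
    [[0, 0, -0.002, 0.03, 0.06, 0, -1], [0, 0, -0.002, 0.08, 0.16, 0, -1], [0, 0, -0.002, 0.13, 0.26, 0, -1], [0, 0, -0.002, 0.17, 0.34, 0.02, -1], [0, 0, -0.002, 0.195, 0.385, 0.04, -1], [0, 0, -0.002, 0.201, 0.397, 0.06, -1], [0, 0, -0.002, 0.201, 0.397, 0.06, -1], [0, 0, -0.002, 0.201, 0.397, 0.06, -1]]
  ]
}}

```text
time: 42.5
tool_pos: [0.5754, 0.0807, 0.196]
tool_rot: [-3.141, 0.001, -0.029]
contact_force: [0.8, -0.2, -1.2]
opening: 0.0138
```

Run:
```python
from h import *
st();go(.5753,.0765,.155,-.032+np.pi/2)
c=shot('scene','scene5');s=cv2.imread('pics/scene5.png')[80:230,180:340]; cv2.imwrite('pics/z5.png',cv2.resize(s,None,fx=4,fy=4,interpolation=2))
```

```text
t42.50 [0.5754 0.0807 0.196 ] [-3.141e+00  1.000e-03 -2.900e-02] F [ 0.8 -0.2 -1.2] op 0.0138 q [0.01 0.47 1.41 0.   1.26 1.61]
turn [-0.     0.001  0.002] shift [0.    0.014 0.137] q6n 1.73 dist mm 41 deg 0
```

View pics/z5.png

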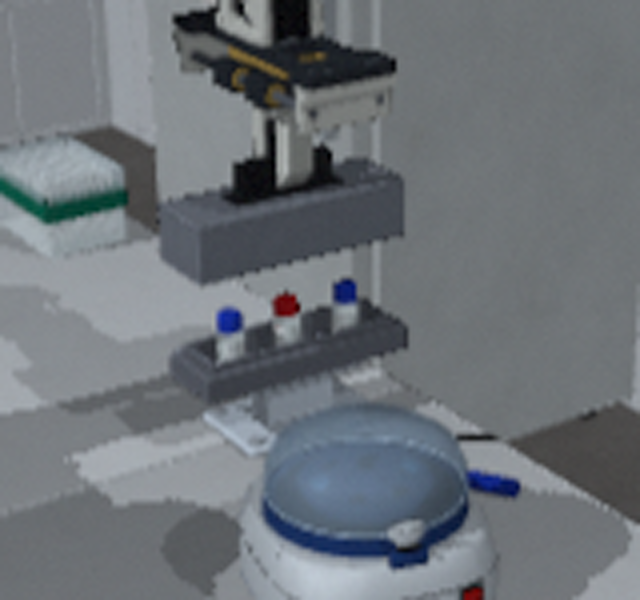

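Call:
{"name": "arm_command", "arguments": {
  "motion": [
    [[0, 0, 0, 0, 0.013, 0, -1], [0, 0, 0, 0, 0.013, 0, -1], [0, 0, 0, 0, 0.013, 0.03, -1], [0, 0, 0, 0, 0.013, 0.07, -1], [0, 0, 0, 0, 0.013, 0.11, -1], [0, 0, 0, 0, 0.013, 0.15, -1], [0, 0, 0, 0, 0.013, 0.18, -1], [0, 0, 0, 0, 0.013, 0.18, -1]]
  ]
}}

```text
time: 43.35
tool_pos: [0.5749, 0.0758, 0.1404]
tool_rot: [3.142, 0.003, -0.029]
contact_force: [-0.3, 0.1, -2.2]
opening: 0.0141
```

Run:
```python
from h import *
st();go(.5753,.0765,.1255,-.031+np.pi/2)
c=shot('scene','scene6');s=cv2.imread('pics/scene6.png')[80:230,180:340]; cv2.imwrite('pics/z6.png',cv2.resize(s,None,fx=4,fy=4,interpolation=2))
c=shot('wrist','wrist16')
```

```text
t43.35 [0.5749 0.0758 0.1404] [ 3.142e+00  3.000e-03 -2.900e-02] F [-0.3  0.1 -2.2] op 0.0141 q [-0.    0.52  1.49  0.    1.14  1.6 ]
turn [0.    0.002 0.001] shift [ 0.001 -0.002  0.05 ] q6n 1.73 dist mm 15 deg 0
```

View pics/z6.png

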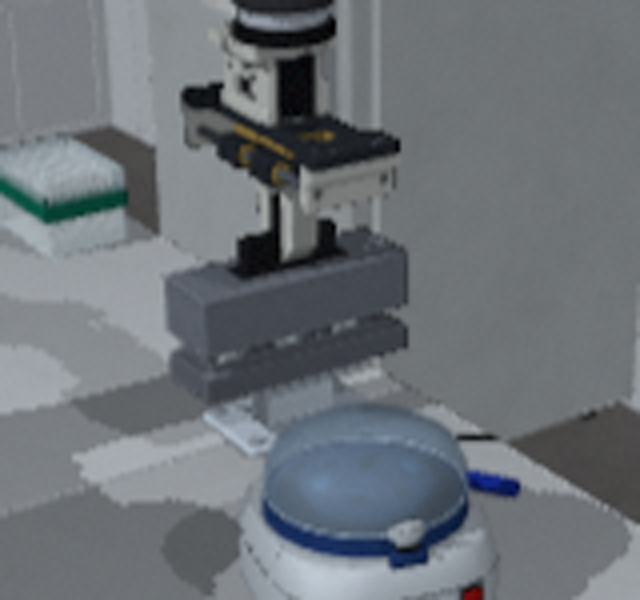

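View pics/wrist16.png

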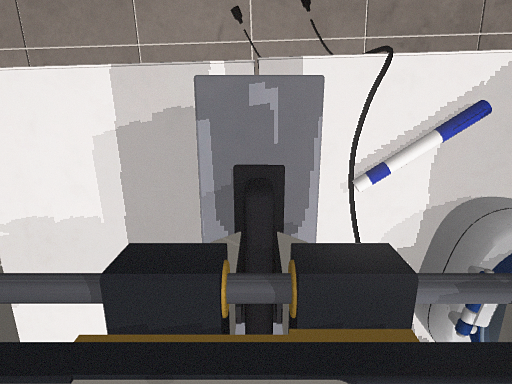

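Well aligned with a gap all round. Lower onto the step.

Call:
{"name": "arm_command", "arguments": {
  "motion": [
    [[0, 0, 0, 0.001, -0.001, 0.01, -1], [0, 0, 0, 0.001, -0.001, 0.02, -1], [0, 0, 0, 0.001, -0.001, 0.03, -1], [0, 0, 0, 0.001, -0.001, 0.04, -1], [0, 0, 0, 0.001, -0.001, 0.046, -1], [0, 0, 0, 0.001, -0.001, 0.048, -1], [0, 0, 0, 0.001, -0.001, 0.048, -1]]
  ]
}}

```text
time: 44.15
tool_pos: [0.5762, 0.0761, 0.1279]
tool_rot: [-3.142, 0.0, -0.029]
contact_force: [0.6, 0.1, -2.6]
opening: 0.0141
```

Call:
{"name": "arm_command", "arguments": {
  "motion": [
    [[0, 0, 0, 0, 0, 0.002, -1], [0, 0, 0, 0, 0, 0.003, -1], [0, 0, 0, 0, 0, 0.003, -1]]
  ]
}}

```text
time: 44.45
tool_pos: [0.5762, 0.0761, 0.1272]
tool_rot: [-3.142, -0.0, -0.029]
contact_force: [0.3, 0.7, -1.7]
opening: 0.0137
```

Call:
{"name": "arm_command", "arguments": {
  "motion": [
    [[0, 0, 0, 0, 0, 0.002, -1], [0, 0, 0, 0, 0, 0.004, -1], [0, 0, 0, 0, 0, 0.005, -1], [0, 0, 0, 0, 0, 0.005, -1]]
  ]
}}

```text
time: 44.85
tool_pos: [0.5762, 0.0761, 0.1256]
tool_rot: [-3.142, 0.0, -0.029]
contact_force: [-0.1, -0.5, -2.0]
opening: 0.014
```

Call:
{"name": "arm_command", "arguments": {
  "motion": [
    [[0, 0, 0, 0, 0, 0.002, -1], [0, 0, 0, 0, 0, 0.003, -1], [0, 0, 0, 0, 0, 0.003, -1]]
  ]
}}

```text
time: 45.15
tool_pos: [0.5762, 0.0761, 0.1248]
tool_rot: [-3.142, -0.0, -0.029]
contact_force: [-0.8, -0.8, -2.1]
opening: 0.0135
```

Call:
{"name": "arm_command", "arguments": {
  "motion": [
    [[0, 0, 0, 0, 0, 0.002, -1], [0, 0, 0, 0, 0, 0.003, -1], [0, 0, 0, 0, 0, 0.003, -1]]
  ]
}}

```text
time: 45.45
tool_pos: [0.5762, 0.076, 0.1247]
tool_rot: [-3.142, -0.001, -0.029]
contact_force: [-2.0, -0.5, 4.7]
opening: 0.014
```

Call:
{"name": "arm_command", "arguments": {
  "motion": [
    [[0, 0, 0, 0, 0, 0.002, -1], [0, 0, 0, 0, 0, 0.003, -1], [0, 0, 0, 0, 0, 0.003, -1]]
  ]
}}

```text
time: 45.75
tool_pos: [0.5763, 0.076, 0.1246]
tool_rot: [3.142, -0.001, -0.029]
contact_force: [-4.1, -1.3, 10.5]
opening: 0.0137
```

Seated at exactly the expected height (0.1247). Release and withdraw.

Call:
{"name": "arm_command", "arguments": {
  "motion": [
    [[0, 0, 0, 0, 0, -0.003, -1], [0, 0, 0, 0, 0, -0.004, -0.6], [0, 0, 0, 0, 0, -0.004, -0.4], [0, 0, 0, 0, 0, -0.004, -0.2], [0, 0, 0, 0, 0, -0.004, -0.1], [0, 0, 0, 0, 0, -0.004, -0.1], [0, 0, 0, 0, 0, -0.004, -0.1]]
  ]
}}

```text
time: 46.45
tool_pos: [0.5762, 0.0761, 0.124]
tool_rot: [-3.142, 0.0, -0.029]
contact_force: [-0.2, -0.1, 0.5]
opening: 0.0411
```

Call:
{"name": "arm_command", "arguments": {
  "motion": [
    [[0, 0, 0, 0, 0, -0.03, -0.1], [0, 0, 0, 0, 0, -0.09, -0.1], [0, 0, 0, 0, 0, -0.17, -0.1], [0, 0, 0, 0, 0, -0.27, -0.1], [0, 0, 0, 0, 0, -0.37, -0.1], [0, 0, 0, 0, 0, -0.45, -0.1], [0, 0, 0, 0, 0, -0.45, -0.1]]
  ]
}}

```text
time: 47.15
tool_pos: [0.5778, 0.0761, 0.2637]
tool_rot: [-3.141, -0.008, -0.029]
contact_force: [0.4, 0.2, 0.2]
opening: 0.0412
```

Run:
```python
from h import *
st()
c=shot('scene','scene7');s=cv2.imread('pics/scene7.png')[80:230,180:340]; cv2.imwrite('pics/z7.png',cv2.resize(s,None,fx=4,fy=4,interpolation=2))
c=shot('wrist','wrist17');Z=pts(c)[...,2]
m=box((Z>.105)&(Z<.16),200,330,60,270);print('cov',rect(c,m,.118),'rib',rect(c,box((Z>.138)&(Z<.17),220,300,60,270),.146))
ys,xs=np.nonzero(m&(Z<.13));P=pts(c)[ys,xs];a=np.linalg.lstsq(np.c_[P[:,:2]-P[:,:2].mean(0),np.ones(len(P))],P[:,2],rcond=None)[0];print('plane',a)
```

```text
t47.15 [0.5778 0.0761 0.2637] [-3.141 -0.008 -0.029] F [0.4 0.2 0.2] op 0.0412 q [-0.    0.42  1.3   0.    1.41  1.6 ]
cov (0.5772193603515625, 0.0753175048828125, np.float64(-0.028990106362166555), 173.2242431640625, 61.82002258300781) rib (0.5767293090820312, 0.07528402709960938, np.float64(-0.034732014830431895), 79.1969223022461, 13.330877304077148)
plane [ 0.00059962 -0.00012118  0.11892059]
```

View pics/z7.png

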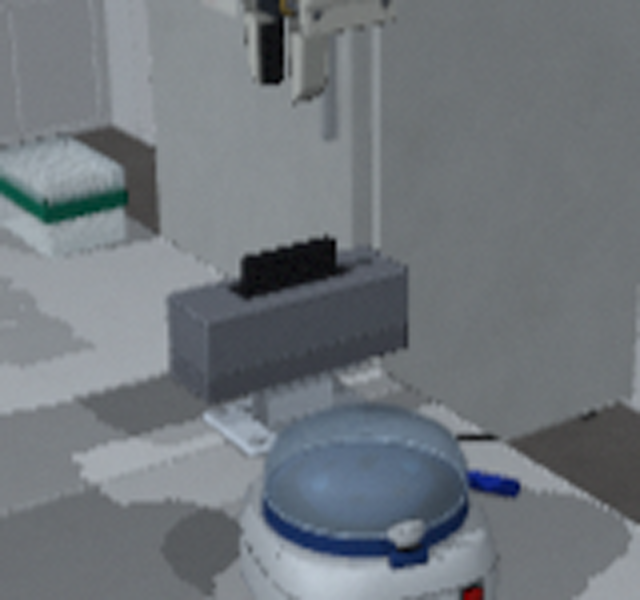

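View pics/wrist17.png

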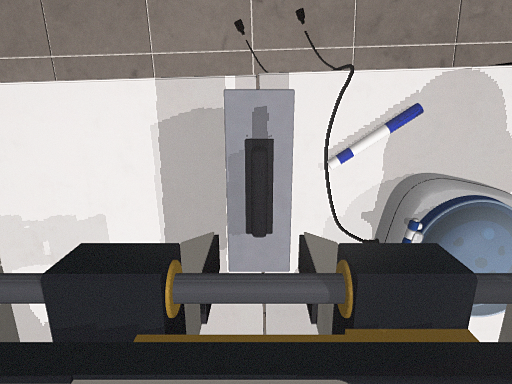

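```bash
python3 -c "
from h import *
robot.hand_in();st()"
```

```text
the job is handed in; nothing more can be done
the job is handed in; nothing more can be done
```

The job is done and handed in, at about 47 s of the 210 s allowed; the hand-in reports no verdict.

**What I did:** I laid the cover on the bench, about 0.17 m to the side of the keeper. The three loose vials (two blue caps, one red) went into the keeper, all standing. I carried the open keeper level onto the stand and released it, then put the cover back on. The pink look-alike was left alone. The arm never went near the timer or the marker, though I did not measure their positions again at the end.

**Last checks before handing in:**

| Check | Measured | Target or limit |
|---|---|---|
| Keeper step height, at all readable edge points | about 72 mm (one edge reading 70 mm) | 72 mm |
| Keeper centre from stand centre | about 1 mm (one end was cut off in view, so this is corrected) | below 18 mm |
| Keeper turn against the stand | about 0.003 rad | below 0.15 rad |
| Cover top height | 118.9 mm | 118 mm |
| Cover tilt | below 0.001 rad | below 0.05 rad |
| Cover rib centre against keeper centre | about 2 mm | below 9 mm |

The camera views showed the cover edge flush all round on the step, and the gripper was clear of everything. The vials were last seen standing before the cover went on, so their final position under it was not checked. No check failed; the small differences are within the camera's roughly 2 mm calibration error.

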